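# Load and close a power box, then move its job tag to the mark

### The arm

A 7-joint arm with a two-finger parallel gripper is mounted at the origin on the work surface. World frame = base frame: x ahead of the robot, y to its left, z up, the work surface at z = 0. Lengths are in mm, angles in rad, forces in N, time in s.
With the tool pointing down it reaches from about 400 to 850 mm from the base axis. Payload 10.4 kg.
Tool frame: the origin (TCP) lies midway between the tips of the shut fingers; the grasp point (between the pads) lies 19 mm behind it; z points along the fingers, y is the line along which they close (so a half turn about z gives the same grasp; the last joint's range is limited). The gripper opens to 85 mm and grips with 20 to 120 N. Pads are 22 mm wide; open, the fingers measure 114 mm over their backs; the gripper's body (76 mm by 85 mm) begins 54 mm behind the grasp point. The pads swing forward as they close: fully open they stand 13 mm farther back than shut.
Start: joints at [-1.371, 0.332, -0.065, 1.46, 0.022, 1.35, -0.088], TCP at [138.085, 609.577, 231.338] pointing down, gripper open.
Joint ranges: [-2.6, 2.6], [-0.5, 2.12], [-1.47, 1.34], [0.16, 2.42], [-1.27, 4.41], [0.06, 2.06], [-2.6, 2.6]. Speed limits (rad/s): [2.22, 2.22, 2.79, 2.79, 3.14, 3.14, 3.14].

### API

Orientations are given as a unit quaternion [w, x, y, z].
In Python, from cell import ctrl gives the robot as it stands.
- The arm moves only by the tool play_rows, never from a script. Its argument "rows" is a list of rows, each a list of 7 numbers: the turn, a rotation vector about the world's x, y, z in degrees, then the shift along the world's x, y, z in mm, then the finger opening in mm, from 0 to 85.4. In form: [[wx, wy, wz, dx, dy, dz, hand], ...]. A call has 1 to 20 rows; each row shifts and turns the commanded pose from where the row before left it; what a row does not reach is not made up. A row lasts 1/10 s, in which the tool goes at most 50 mm and 8.59 degrees, less where a joint would pass 70% of its speed; a pose out of reach is approached as far as the arm can. A call with a gripper value outside its range is refused whole. The fingers move at their own pace and stop on an object; "force" is the grip in N (left out, the last holds). Time passes only in rows, so rows that do not move let the fingers close. It gives the time, the measured TCP pose, the force, the opening and the grip force at its end, in the units of the state.
- ctrl.sense(): the state, without advancing time (a new reading comes with each control period).
- ctrl.grab_frame(name): name is "scene" or "top" or "wrist"; returns a dict with "image" (384x512x3 uint8, red, green, blue), "intrinsics" (3x3 intrinsics, pixels), "R" (3x3) and "t" (3): a world point X has camera coordinates R X + t. Camera axes: x right, y down, z forward; pixel columns grow to the right and rows downward; lengths in mm; the calibration is good to about 2 mm. A picture is of the moment at which its call begins. There is no depth.
- ctrl.close_job(): hands the job in; it is judged then, once.
Trained networks look in a picture, given as the dict that the camera call returned (one of the last four; its "shot" number tells which), for a name from the list of things; names that differ only in an ending like _2 or _b are one class to them, and where a whole thing is asked for, a point or a joint stands for the part that bears it (a point fixed in the world has none). Each returns a list of dicts, best first, with "p" (0 to 1); they miss things now and then, are a little off and sometimes report something else, mostly with a low value. They report only what shows in the picture. A call takes as long as a camera call. They do not tell look-alikes from the thing itself.
- ctrl.boxes_of(picture, label): "point" ([column, row] in pixels, amid what is visible of it).
The state is a dict: "t": time; "joint_positions": joint angles; "qvel": joint speeds; "joint_torque": joint torques, N m; "ee_pos": TCP position; "orientation": TCP orientation; "contact_force": force on the tool from outside, world axes, zero at the start; "wrist_torque": the same for the moment, N m; "width": finger opening in mm; "grasp_force": force on a finger pad.
Only numpy, scipy, OpenCV 4.12 (cv2) and the standard library are available. Lean on these libraries where they do the work, as an engineer would, in place of code of your own. Each camera call takes 0.05 s, during which the arm holds its last target. There are 200 camera calls.

### The job

Put every outlet insert that stands on the bench into a bore of the power box, one to a bore and fully home, then shut the box's lid completely. After that hang the job tag on the bar of the status rail near its unmarked end, slide it along the bar to the white mark without taking it off, and leave it hanging freely there, centred on the mark; leave the other things on the bench where they are.

Things in the scene. Friction and masses are not known exactly. Their poses are not given: they have to be found in the camera images.
- insert0: round black outlet insert, standing upright at the start; the four are alike and some may be absent (None throughout). A stem of diameter 36 and height 18 (chamfered foot) carries a head of diameter 44 and height 16 (the part to grip); 60 g, 34 high in all. Origin: centre of its underside; z up the axis
- insert1: round black outlet insert, standing upright at the start; the four are alike and some may be absent (None throughout). A stem of diameter 36 and height 18 (chamfered foot) carries a head of diameter 44 and height 16 (the part to grip); 60 g, 34 high in all. Origin: centre of its underside; z up the axis
- insert2: round black outlet insert, standing upright at the start; the four are alike and some may be absent (None throughout). A stem of diameter 36 and height 18 (chamfered foot) carries a head of diameter 44 and height 16 (the part to grip); 60 g, 34 high in all. Origin: centre of its underside; z up the axis
- insert3: round black outlet insert, standing upright at the start; the four are alike and some may be absent (None throughout). A stem of diameter 36 and height 18 (chamfered foot) carries a head of diameter 44 and height 16 (the part to grip); 60 g, 34 high in all. Origin: centre of its underside; z up the axis
- box: fixed power box: open black steel tray 140 (x) x 330 (y) x 70 high, walls 4. In it a fixed aluminium plate 10 thick, its top 46 above the bench (24 below the rim), with four round bores in a row along y, 72 apart. Origin: centre of its underside on the bench; x points away from the robot (yaw within 0.15 rad); the lid is hinged on the far (+x) rim
- lid (a joint): angle (rad) of the box's lid: 0 shut, 1.5 to 1.8 at the start, at most 1.9. Black steel sheet 140 x 330 x 6, hinged on the far rim; swings towards the robot to shut. Stiff hinge: stays at any angle; 2 to 4 N at the free edge moves it. A grip strip 6 wide, 100 long, 10 high runs along the middle of the free edge on the outer face, which is otherwise flat
- lid_hinge (a point): middle of the lid's hinge line, on the far rim of the box at its height (70.5 above the bench); the hinge line runs along the box's y; its orientation turns with the lid
- lid_edge (a point): middle of the lid's free edge at its outer face, 140 from the hinge line; shut, it lies above the near rim of the box, 76 above the bench, and the outer face looks up
- tag: rigid steel job tag, 200 g, on its foot (64 x 50 x 6, x -20 to 44), +x away from the robot. A sheet 4 thick, 40 wide rises at x = -18 to the hook: an inverted V, fold along y, 40 long, inner faces 45 degrees down to x = +-18, inner fold 100 up, open ends 80 up. On top a grip tab 10 (x) x 30 (y), 103 to 153 up. Origin: under the fold, at the foot's underside
- tag_hook (a point): middle of the inner fold of the tag's V hook, 100 above the tag's underside; hung on the bar it rests 8.5 above the bar's axis and the tag balances upright. The bar comes in from the tag's open +x side, between foot and V (bar 12 to 74 above the underside), then the tag is lowered
- tag_grip (a point): point on the axis of the tag's grip tab to put between the finger pads, 138 above the tag's underside, 15 below the tab's top
- rail: fixed status rail: level steel bar, diameter 12, along the rail's y, axis 170 above the bench, between two posts 20 (x) x 12 (y) at y = -150 and 150 that end 8 above the axis; base 100 (x) x 320 (y) x 12. Origin: below the bar's middle, on the bench; x away from the robot (yaw within 0.15 rad). The unmarked end is the -y end (robot's right)
- mark: fixed mark: white band 12 wide round the bar (thin, the hook slides over it) and, 44 behind it on the base, a white pointer 6 x 12, top 54 above the bench; in the +y half of the rail, 60 to 100 from its middle. Origin: below the band, on the bench; x, y as the rail's
- plate_hole0 (a point): centre of the mouth of a bore in the box's mounting plate, 46 above the bench; diameter 38, 1 mm chamfer, open below (the stem goes in whole, 18 deep, till the head rests on the plate); this is the one furthest to the robot's right
- plate_hole1 (a point): centre of the mouth of a bore in the box's mounting plate, 46 above the bench; diameter 38, 1 mm chamfer, open below (the stem goes in whole, 18 deep, till the head rests on the plate)
- plate_hole2 (a point): centre of the mouth of a bore in the box's mounting plate, 46 above the bench; diameter 38, 1 mm chamfer, open below (the stem goes in whole, 18 deep, till the head rests on the plate)
- plate_hole3 (a point): centre of the mouth of a bore in the box's mounting plate, 46 above the bench; diameter 38, 1 mm chamfer, open below (the stem goes in whole, 18 deep, till the head rests on the plate)
- screwdriver: screwdriver lying on the bench, not to be disturbed; origin on its underside
- hexkey: hex key, 110 mm, lying on the bench, not to be disturbed
- bracket: L-shaped steel bracket 50 x 90 x 44 high, not to be disturbed
- tape: roll of tape, diameter 90, 20 high, not to be disturbed
- offcut: aluminium offcut 30 x 120 x 20, not to be disturbed
Not all that is in view belongs to the job. Leave any pink or yellow look-alike of the insert1 alone.

How it is judged (in metres and radians):
On the way, in this order (a step that is already met when the one before it is completed fails the run):
1. every insert present is seated in a bore, the lid still open ((horizontal distance between insert0 and plate_hole0 below 0.005 m or horizontal distance between insert0 and plate_hole1 below 0.005 m or horizontal distance between insert0 and plate_hole2 below 0.005 m or horizontal distance between insert0 and plate_hole3 below 0.005 m) and z of each of insert0, insert1, insert2, insert3 in the frame of box below 0.034 m and angle between each of insert0, insert1, insert2, insert3's own z axis and vertical below 0.12 rad and (horizontal distance between insert1 and plate_hole0 below 0.005 m or horizontal distance between insert1 and plate_hole1 below 0.005 m or horizontal distance between insert1 and plate_hole2 below 0.005 m or horizontal distance between insert1 and plate_hole3 below 0.005 m) and (horizontal distance between insert2 and plate_hole0 below 0.005 m or horizontal distance between insert2 and plate_hole1 below 0.005 m or horizontal distance between insert2 and plate_hole2 below 0.005 m or horizontal distance between insert2 and plate_hole3 below 0.005 m) and (horizontal distance between insert3 and plate_hole0 below 0.005 m or horizontal distance between insert3 and plate_hole1 below 0.005 m or horizontal distance between insert3 and plate_hole2 below 0.005 m or horizontal distance between insert3 and plate_hole3 below 0.005 m) and value of joint lid above 0.3 rad), for 0.2 s.
2. the lid is shut (value of joint lid below 0.05 rad), for 0.2 s.
3. the tag's hook is over the bar near the unmarked end (more than 40 mm from the middle) (x of tag_hook in the frame of rail between -0.007 and 0.007 m and z of tag_hook in the frame of rail between 0.172 and 0.186 m and angle between tag's own z axis and vertical below 0.25 rad and y of tag_hook in the frame of rail between -0.14 and -0.04 m), for 0.1 s.
4. the tag passes the middle of the bar while on it (x of tag_hook in the frame of rail between -0.007 and 0.007 m and z of tag_hook in the frame of rail between 0.172 and 0.186 m and angle between tag's own z axis and vertical below 0.25 rad and y of tag_hook in the frame of rail between -0.03 and 0.03 m), for 0.04 s.
At the end, for the whole second after the job is handed in: Every insert present is in a bore (within 5 mm of its centre, underside less than 34 mm above the box's underside, upright within 0.12 rad), the lid is within 0.05 rad of shut, and the tag hangs still on the bar by its hook, upright within 0.2 rad, its hook within 10 mm of the mark along the bar ((horizontal distance between insert0 and plate_hole0 below 0.005 m or horizontal distance between insert0 and plate_hole1 below 0.005 m or horizontal distance between insert0 and plate_hole2 below 0.005 m or horizontal distance between insert0 and plate_hole3 below 0.005 m) and z of each of insert0, insert1, insert2, insert3 in the frame of box below 0.034 m and angle between each of insert0, insert1, insert2, insert3's own z axis and vertical below 0.12 rad and (horizontal distance between insert1 and plate_hole0 below 0.005 m or horizontal distance between insert1 and plate_hole1 below 0.005 m or horizontal distance between insert1 and plate_hole2 below 0.005 m or horizontal distance between insert1 and plate_hole3 below 0.005 m) and (horizontal distance between insert2 and plate_hole0 below 0.005 m or horizontal distance between insert2 and plate_hole1 below 0.005 m or horizontal distance between insert2 and plate_hole2 below 0.005 m or horizontal distance between insert2 and plate_hole3 below 0.005 m) and (horizontal distance between insert3 and plate_hole0 below 0.005 m or horizontal distance between insert3 and plate_hole1 below 0.005 m or horizontal distance between insert3 and plate_hole2 below 0.005 m or horizontal distance between insert3 and plate_hole3 below 0.005 m) and value of joint lid below 0.05 rad and x of tag_hook in the frame of rail between -0.007 and 0.007 m and z of tag_hook in the frame of rail between 0.172 and 0.186 m and angle between tag's own z axis and vertical below 0.25 rad and y of tag_hook in the frame of mark between -0.01 and 0.01 m and angle between tag's own z axis and vertical below 0.2 rad and contact force between tag and rail above 0.5 N and linear speed of tag below 0.05 m/s); the robot touches nothing.
It fails at once if a bystander is moved more than 40 mm (distance of any of screwdriver, hexkey, bracket, tape, offcut from where it was at the start of the episode above 0.04 m).
Of insert0, insert1, insert2, insert3 only 2 to 4 are there at a start; the rules pass over those that are not, and their reading is None.
At some moment in a run one of insert0, insert1, insert2, insert3 may be knocked a few centimetres aside while the robot is not near it.
It also fails if it takes over 210 s, if anything falls off the work surface, if the arm or the gripper's body presses on something with over 40 N, if the wrist force passes 120 N, or if a joint passes its speed limit or range.

## Working session

There is one attempt and no reset: what is moved stays moved. The work goes in short steps, Python scripts to look and compute and a tool call to move; the robot and the scene stay as the last step left them, time stands still between calls to the robot, and variables do not carry over. Pictures are saved under pics/ and viewed, at most 14 in all, crops included, and the job is handed in when it is done.

Besides the shell and the picture viewer there is one more tool, called after "Emit:" as name(argument=value, ...) on one line, values as JSON. play_rows: Moves the arm, as the interface text tells. Its arguments: {"type":"object","properties":{"rows":{"type":"array","items":{"type":"array","items":{"type":"number"}}},"force":{"type":"number"}},"required":["rows"]}

```bash
ls; mkdir -p pics; cat > h.py <<'E'
import numpy as np, cv2
from cell import ctrl
def save(f,n): cv2.imwrite('pics/'+n+'.png',cv2.cvtColor(f['image'],cv2.COLOR_RGB2BGR))
def ray(f,px):
    K,R,t=np.array(f['intrinsics']),np.array(f['R']),np.array(f['t'])
    return -R.T@t, R.T@np.linalg.solve(K,[px[0],px[1],1.])
def atz(f,px,z):
    c,d=ray(f,px); return c+d*(z-c[2])/d[2]
def proj(f,X):
    K,R,t=np.array(f['intrinsics']),np.array(f['R']),np.array(f['t'])
    q=K@(R@np.array(X,float)+t); return q[:2]/q[2]
def tri(obs):
    A=np.zeros((3,3));b=np.zeros(3)
    for f,px in obs:
        c,d=ray(f,px);d=d/np.linalg.norm(d);P=np.eye(3)-np.outer(d,d);A+=P;b+=P@c
    return np.linalg.solve(A,b)
E
python3 - <<'E'
from h import *
np.set_printoptions(precision=1,suppress=True)
fs={n:ctrl.grab_frame(n) for n in('scene','top')}
ims=[]
for n,f in fs.items():
    save(f,n+'0'); print(n,-np.array(f['R']).T@f['t'])
    for l in ['insert0','box','lid','lid_hinge','lid_edge','tag','tag_hook','tag_grip','rail','mark','plate_hole0','plate_hole1','screwdriver','hexkey','bracket','tape','offcut']:
        try: print(l,[(np.round(d['point']).tolist(),round(d['p'],2)) for d in ctrl.boxes_of(f,l)][:8])
        except Exception as e: print(l,'ERR',e)
print(ctrl.sense())
E
```

```text
pics
scene [1094.3  136.  1132.6]
insert0 [([253.0, 168.0], 0.71), ([322.0, 148.0], 0.67), ([281.0, 175.0], 0.63), ([341.0, 177.0], 0.6), ([386.0, 208.0], 0.6), ([303.0, 132.0], 0.53), ([312.0, 170.0], 0.52)]
box [([148.0, 179.0], 0.59)]
lid [([142.0, 183.0], 0.68)]
lid_hinge [([141.0, 186.0], 0.83)]
lid_edge [([141.0, 183.0], 0.77)]
tag []
tag_hook [([226.0, 224.0], 0.71)]
tag_grip [([228.0, 223.0], 0.78)]
rail [([305.0, 210.0], 0.79), ([228.0, 222.0], 0.47)]
mark [([326.0, 229.0], 0.48)]
plate_hole0 [([151.0, 167.0], 0.85)]
plate_hole1 [([151.0, 167.0], 0.85)]
screwdriver []
hexkey [([156.0, 168.0], 0.36)]
bracket [([181.0, 258.0], 0.66)]
tape [([396.0, 186.0], 0.93), ([156.0, 168.0], 0.42)]
offcut [([117.0, 139.0], 0.81)]
top [ 383.4   66.1 1636.8]
insert0 [([137.0, 184.0], 0.62), ([178.0, 215.0], 0.56), ([196.0, 234.0], 0.53), ([232.0, 205.0], 0.48), ([203.0, 216.0], 0.4)]
box [([346.0, 183.0], 0.69)]
lid [([346.0, 185.0], 0.65), ([346.0, 166.0], 0.57)]
lid_hinge [([346.0, 164.0], 0.66)]
lid_edge [([345.0, 166.0], 0.71), ([346.0, 191.0], 0.63)]
tag [([266.0, 157.0], 0.69)]
tag_ho
[... 157 characters left out ...]
 ([301.0, 130.0], 0.51)]
plate_hole1 [([344.0, 188.0], 0.56), ([301.0, 130.0], 0.51)]
screwdriver [([281.0, 239.0], 0.49)]
hexkey [([243.0, 146.0], 0.41)]
bracket [([300.0, 130.0], 0.71), ([347.0, 189.0], 0.29)]
tape [([121.0, 210.0], 0.68)]
offcut [([386.0, 232.0], 0.76)]
{'t': 1.8, 'joint_positions': array([-1.4,  0.3, -0.1,  1.5,  0. ,  1.3, -0.1]), 'qvel': array([-0.,  0., -0., -0., -0.,  0.,  0.]), 'joint_torque': array([ -0. , -62.5,   0. , -39.2,   0. ,   0. ,  -0. ]), 'ee_pos': array([138.1, 609.6, 231.4]), 'orientation': array([-0. ,  0.1,  1. ,  0. ]), 'contact_force': array([ 0.5,  0.3, -0.3]), 'wrist_torque': array([-0.,  0.,  0.]), 'grasp_force': 0.0, 'width': 85.41081874972689}
```

```bash
python3 - <<'E'
import cv2
a=cv2.imread('pics/scene0.png')[100:290,80:430]
cv2.imwrite('pics/s0.png',cv2.resize(a,(800,434),interpolation=3))
b=cv2.imread('pics/top0.png')[100:275,90:420]
cv2.imwrite('pics/t0.png',cv2.resize(b,(800,424),interpolation=3))
E
```

```text
(no output)
```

View pics/s0.png

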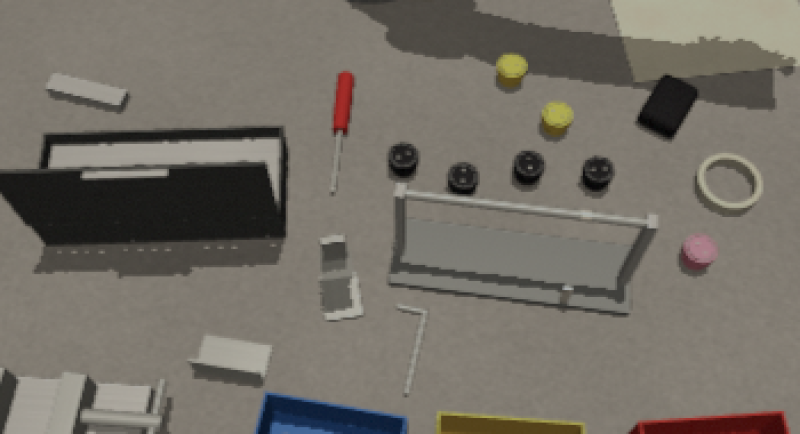

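View pics/t0.png

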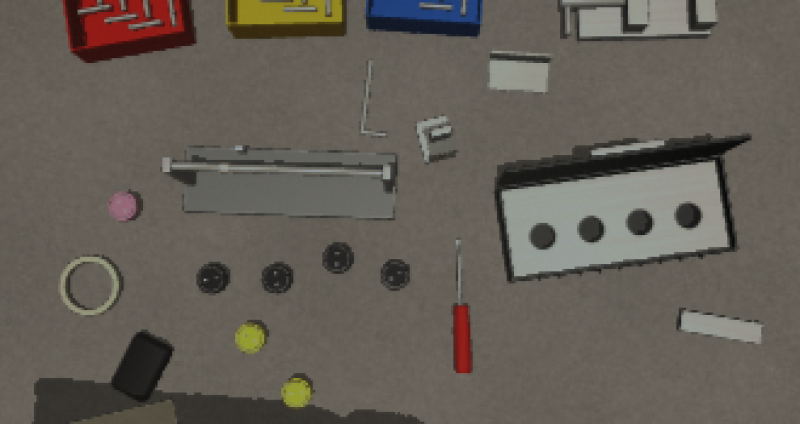

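The scene camera looks from the far side (its left is −y); in the top view up is +x and left is +y.

In the top crop:
- **Inserts:** four black ones at (212,278), (277,278), (338,258) and (395,274).
- **Look-alikes:** yellow at (250,338) and (297,392), pink at (123,206); these are not the job because of their colour.
- **Black block:** the one at (142,365) is not round.
- **Bores:** (542,236), (591,229), (639,222) and (688,215).
- **Rail:** posts at (167,165) and (388,172), mark at (224,167).
- **Tag:** (437,140).

```bash
python3 - <<'E'
from h import *
np.set_printoptions(precision=1,suppress=True)
f=ctrl.grab_frame('top'); print(np.array(f['intrinsics']))
g=cv2.cvtColor(f['image'],cv2.COLOR_RGB2GRAY)
c=lambda p:(p[0]/2.424+90,p[1]/2.424+100)
def blob(p,r=13,thr=None):
    u,v=map(int,np.round(p)); w=g[v-r:v+r+1,u-r:u+r+1]
    T=cv2.threshold(w,0,255,cv2.THRESH_OTSU+cv2.THRESH_BINARY_INV)
    n,l,s,ce=cv2.connectedComponentsWithStats(T[1]); k=l[r,r] or 1+np.argmax(s[1:,4]); 
    return ce[k]+[u-r,v-r], s[k,4]
for p in [(212,278),(277,278),(338,258),(395,274)]:
    q,a=blob(c(p)); print('ins',q,a,atz(f,q,26))
H=[]
for p in [(542,236),(591,229),(639,222),(688,215)]:
    q,a=blob(c(p),8); H.append(atz(f,q,46)); print('hole',q,a,H[-1])
H=np.array(H); d=H[0]-H[3]; print('box yaw',np.degrees(np.arctan2(-d[0],d[1])),np.linalg.norm(d)/3,H.mean(0))
for n,p,z in [('postL',(167,165),178),('postR',(388,172),178),('mark',(224,167),176),('tagtop',(425,124),150)]: print(n,atz(f,c(p),z))
s=ctrl.grab_frame('scene')
for l in ['tag_grip','tag_hook']:
    a=ctrl.boxes_of(f,l);b=ctrl.boxes_of(s,l)
    print(l,a[:1],b[:1],tri([(f,a[0]['point']),(s,b[0]['point'])]) if a and b else '')
b=f['image'][135:172,250:290]; cv2.imwrite('pics/tag1.png',cv2.cvtColor(cv2.resize(b,None,fx=12,fy=12,interpolation=2),cv2.COLOR_RGB2BGR))
w=ctrl.grab_frame('wrist'); print('wrist',np.array(w['intrinsics']),-np.array(w['R']).T@w['t'],np.array(w['R']))
E
```

```text
[[446.4   0.  252.6]
 [  0.  446.4 186.6]
 [  0.    0.    1. ]]
ins [177.6 214.2] 148 [431.7 359.1  26. ]
ins [204.1 214.2] 136 [429.4 263.3  26. ]
ins [229. 206.] 134 [456.6 172.5  26. ]
ins [252.6 212.8] 126 [429.7  88.   26. ]
hole [313.4 197. ] 94 [ 479.7 -130.3   46. ]
hole [333.4 194.3] 93 [ 487.7 -201.9   46. ]
hole [353.4 191.4] 91 [ 496.1 -273.4   46. ]
hole [373.5 188.5] 88 [ 504.4 -345.1   46. ]
box yaw 6.566087175961901 72.07205694512315 [ 491.9 -237.7   46. ]
postL [581.  391.6 178. ]
postR [563.2  90.8 178. ]
mark [576.4 314.1 176. ]
tagtop [632.3  38.2 150. ]
tag_grip [{'point': [270.1, 156.2], 'p': 0.49}] [{'point': [229.2, 222.4], 'p': 0.74}] [630.6  21.8  45.8]
tag_hook [{'point': [267.0, 156.9], 'p': 0.48}] [] 
wrist [[264.8   0.  247.3]
 [  0.  264.8 191. ]
 [  0.    0.    1. ]] [ 58.1 628.1 373.1] [[ 0.2  1.   0. ]
 [ 0.9 -0.2  0.3]
 [ 0.3 -0.1 -0.9]]
```

View pics/tag1.png

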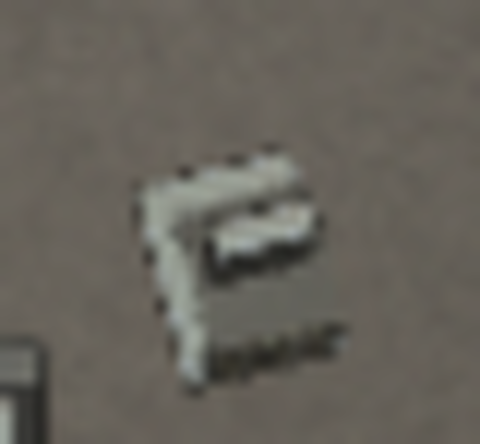

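Emit:
play_rows(rows=[[0,0,1.8,29.4,-25,-5,60],[0,0,1.8,29.4,-25,-8,60],[0,0,1.8,29.4,-25,-8,60],[0,0,1.8,29.4,-25,-8,60],[0,0,1.8,29.4,-25,-8,60],[0,0,1.8,29.4,-25,-8,60],[0,0,1.8,29.4,-25,-8,60],[0,0,1.8,29.4,-25,-8,60],[0,0,1.8,29.4,-25,-8,60],[0,0,1.8,29.4,-25,-8,60],[0,0,0,0,0,0,60],[0,0,0,0,0,0,60]])

```text
t: 3.35
ee_pos: [432.6, 358.9, 154.2]
orientation: [-0.0, -0.045, 0.999, -0.0]
contact_force: [-0.4, 0.3, 0.3]
width: 60.1
grasp_force: 0.0
```

```bash
cat >> h.py <<'E'
def tooly(s=None):
    w,x,y,z=(s or ctrl.sense())['orientation']
    from scipy.spatial.transform import Rotation as Ro
    R=Ro.from_quat([x,y,z,w]).as_matrix(); return np.degrees(np.arctan2(-R[0,1],R[1,1])),R
def ell(f,p,r,z,dark=True,thr=None):
    "centre of dark disc near pixel p -> world at z"
    g=cv2.cvtColor(f['image'],cv2.COLOR_RGB2GRAY); u,v=map(int,np.round(p))
    a,b=max(u-r,0),max(v-r,0); w=g[b:v+r+1,a:u+r+1]
    t,m=cv2.threshold(w,thr or 0,255,cv2.THRESH_BINARY_INV+(0 if thr else cv2.THRESH_OTSU))
    cs=[c for c in cv2.findContours(m,cv2.RETR_EXTERNAL,cv2.CHAIN_APPROX_NONE)[0] if len(c)>20]
    c=max(cs,key=cv2.contourArea); e=cv2.fitEllipse(cv2.convexHull(c)+np.array([a,b])); return e,t
E
python3 - <<'E'
from h import *
np.set_printoptions(precision=1,suppress=True)
s=ctrl.sense();print(s['t'],s['ee_pos'],tooly(s)[0],s['width'],np.degrees(s['joint_positions']))
f=ctrl.grab_frame('wrist');save(f,'w1')
print(proj(f,[432,359,34]),[(d['point'],d['p']) for d in ctrl.boxes_of(f,'insert0')])
e,t=ell(f,proj(f,[432,359,34]),45,34);print(e,t,atz(f,e[0],34),-np.array(f['R']).T@f['t'])
E
```

```text
3.35 [432.6 358.9 154.2] 5.107125704018606 60.0728379568492 [-50.3  14.2   6.9  99.5  -1.9  66.4  52.2]
[246.9 185.4] [([9.9, 155.2], 0.92), ([251.4, 180.9], 0.91), ([158.1, 171.1], 0.86), ([133.5, 2.3], 0.82), ([354.1, 269.8], 0.75), ([72.7, 184.4], 0.59), ([198.5, 85.9], 0.55)]
((232.4721221923828, 196.95526123046875), (82.31787872314453, 122.40327453613281), 100.65520477294922) 122.0 [445.9 345.   34. ] [350.9 352.2 296. ]
```

View pics/w1.png

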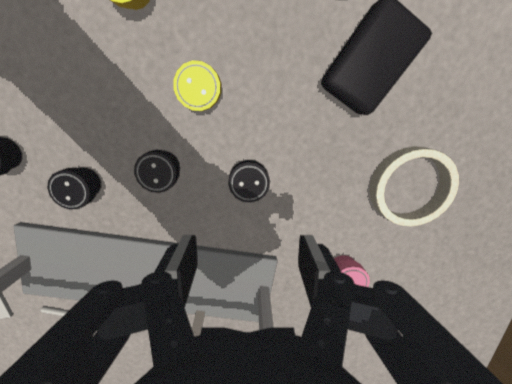

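The insert is at (249,181) in the wrist view, black with two white contacts; the yellow one is at (197,86) and the pink one at (352,275). Next I fit it more tightly.

```bash
python3 - <<'E'
from h import *
np.set_printoptions(precision=1,suppress=True)
f=ctrl.grab_frame('wrist')
for th in (35,45,55):
  for p in [(249,181),(157,171),(72,186)]:
    e,t=ell(f,p,24,34,thr=th);print(th,p,np.round(e[0],1),np.round(e[1],1),atz(f,e[0],34),atz(f,e[0],26))
c=cv2.resize(f['image'][145:215,210:290],None,fx=7,fy=7,interpolation=0);cv2.imwrite('pics/c1.png',cv2.cvtColor(c,cv2.COLOR_RGB2BGR))
E
```

```text
35 (249, 181) [243.8 193.1] [ 7.7 23. ] [439.5 358.4  34. ] [442.3 358.5  26. ]
35 (157, 171) [153.6 172.1] [41. 49.] [425.3 264.8  34. ] [427.6 262.1  26. ]
35 (72, 186) [ 73.9 186.5] [37.4 49.6] [448.3 182.2  34. ] [451.3 177.   26. ]
45 (249, 181) [243.5 191.9] [11.8 25.1] [438.2 358.   34. ] [440.9 358.1  26. ]
45 (157, 171) [152.7 173.1] [29.1 32.6] [426.4 263.9  34. ] [428.8 261.1  26. ]
45 (72, 186) [ 65.5 190.7] [25.5 32.1] [453.8 172.9  34. ] [457.  167.4  26. ]
55 (249, 181) [246.7 184.2] [29.  30.1] [429.6 360.5  34. ] [432.  360.8  26. ]
55 (157, 171) [155.3 171. ] [42.2 46. ] [424.  266.6  34. ] [426.3 263.9  26. ]
55 (72, 186) [ 65.5 190.6] [26.2 33.3] [453.7 173.   34. ] [456.9 167.4  26. ]
```

View pics/c1.png

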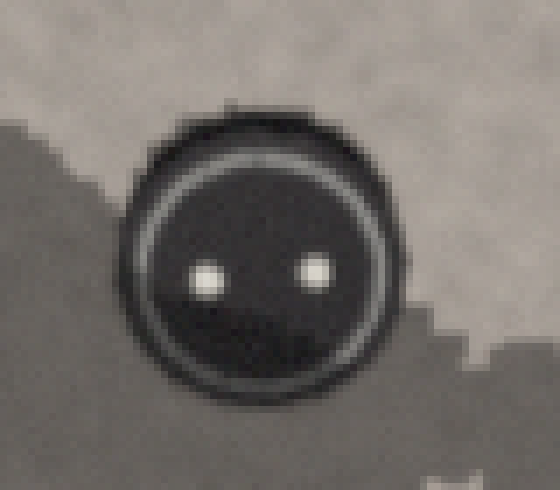

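The face ring is centred at about (246.9,182.9), which gives roughly (428.5,360.7). I'll grasp with the tip just under the head.

Emit:
play_rows(rows=[[0,0,0.5,-3.8,1.7,-30,60],[0,0,0.5,0,0,-40,60],[0,0,0.5,0,0,-40,60],[0,0,0,0,0,-20,60],[0,0,0,0,0,-9,60],[0,0,0,0,0,0,60],[0,0,0,0,0,0,38],[0,0,0,0,0,0,38],[0,0,0,0,0,0,38],[0,0,0,0,0,0,38],[0,0,0,0,0,0,38],[0,0,0,0,0,20,38],[0,0,0,0,0,40,38],[0,0,0,0,0,40,38],[0,0,0,0,0,40,38],[0,0,0,0,0,0,38]], force=40)

```text
t: 5.1
ee_pos: [430.7, 363.4, 161.9]
orientation: [0.004, -0.059, 0.998, 0.004]
contact_force: [-0.0, -0.0, -0.6]
width: 42.5
grasp_force: 40.8
```

```bash
cat >> h.py <<'E'
def ring(f,p,r=26,sc=6):
    "face ring of an insert near pixel p -> sub-pixel centre, fitted ellipse"
    g=cv2.cvtColor(f['image'],cv2.COLOR_RGB2GRAY); u,v=map(int,np.round(p)); a,b=max(u-r,0),max(v-r,0)
    w=cv2.resize(g[b:v+r+1,a:u+r+1],None,fx=sc,fy=sc,interpolation=cv2.INTER_CUBIC)
    th=cv2.morphologyEx(w,cv2.MORPH_TOPHAT,np.ones((4*sc+1,)*2,np.uint8)); best=None
    for t in (15,20,25,30,40):
        for c in cv2.findContours(((th>t)*255).astype(np.uint8),cv2.RETR_LIST,cv2.CHAIN_APPROX_NONE)[0]:
            if len(c)<25*sc: continue
            e=cv2.fitEllipse(c); q=(c[:,0]-np.array(e[0])); 
            an=np.radians(e[2]); x=q@[np.cos(an),np.sin(an)]/e[1][0]*2; y=q@[-np.sin(an),np.cos(an)]/e[1][1]*2
            res=np.std(np.hypot(x,y)); cov=np.unique(np.round(np.degrees(np.arctan2(y,x))/10)).size/37
            if e[1][0]/e[1][1]<.8 or cov<.7: continue
            if best is None or res<best[0]: best=(res,(np.array(e[0])+.5)/sc-.5+[a,b],np.array(e[1])/sc,cov,t)
    return best
E
python3 - <<'E'
from h import *
np.set_printoptions(precision=1,suppress=True)
s=ctrl.sense();print(s['t'],s['ee_pos'],tooly(s)[0],s['width'],s['grasp_force'])
f=ctrl.grab_frame('wrist');save(f,'w2')
for d in ctrl.boxes_of(f,'insert0'):
    r=ring(f,d['point']); print(d['point'],round(d['p'],2),r)
p=proj(f,s['ee_pos']+[0,0,19]);print(p)
c=cv2.resize(f['image'][170:340,150:360],None,fx=3.5,fy=3.5,interpolation=2);cv2.imwrite('pics/c2.png',cv2.cvtColor(c,cv2.COLOR_RGB2BGR))
E
```

```text
5.1 [430.7 363.4 161.9] 6.718590646308375 42.49853902821637 40.76806604862213
[338.5, 267.3] 0.89 None
[251.5, 252.1] 0.79 None
[196.4, 86.0] 0.78 (np.float64(0.011116709115620675), array([194.2,  84.6]), array([44.1, 48.4]), 1.0, 15)
[69.6, 180.3] 0.75 None
[9.4, 146.8] 0.7 None
[153.9, 167.1] 0.64 (np.float64(0.006073300245270761), array([151.5, 168.3]), array([33.8, 38.2]), 1.0, 15)
[135.6, 1.5] 0.6 None
[246.5 263.4]
```

View pics/c2.png

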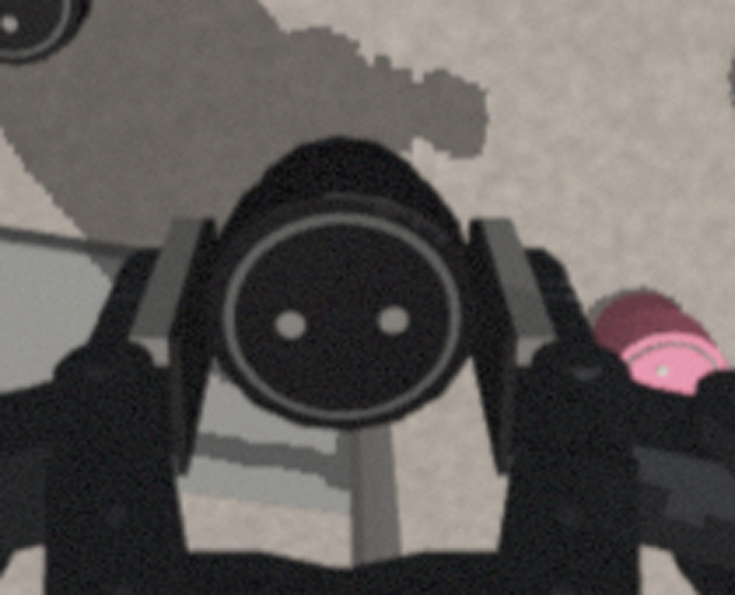

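```bash
python3 - <<'E'
from h import *
np.set_printoptions(precision=1,suppress=True)
s=ctrl.sense();print(s['t'],s['ee_pos'],tooly(s)[0])
f=ctrl.grab_frame('wrist'); r=ring(f,(247.7,260.3),44,4); print(r)
# face height from apparent ring size, ring diam 36 assumed
w=r[2][1]; 
for D in (35,36,37):
    z=264.8*D/w; K=np.array(f['intrinsics']);R=np.array(f['R']);X=R.T@(np.linalg.solve(K,[*r[1],1])*z-f['t']); print(D,X-s['ee_pos'])
# calibrate ring diameter on the standing insert seen
q=ring(f,(153.9,167.1)); X=atz(f,q[1],34); print('D',q[2][1]*(R@X+f['t'])[2]/264.8, X)
for dz in(15,19,23,27):print(dz,atz(f,r[1],s['ee_pos'][2]+dz)-s['ee_pos'])
E
```

```text
5.2 [428.7 361.7 156.6] 6.736721943544413
(np.float64(0.004872386861170539), array([247.2, 259.9]), array([59.4, 68.1]), 1.0, 15)
35 [-5.3 -0.2 24. ]
36 [-3.1  0.1 20.6]
37 [-1.   0.4 17.3]
D 39.71185875831909 [426.2 264.   34. ]
15 [ 0.5  0.5 15. ]
19 [-2.1  0.2 19. ]
23 [-4.7 -0.1 23. ]
27 [-7.3 -0.4 27. ]
```

Emit:
play_rows(rows=[[0,0,0,2,-25,5,38],[0,0,0,5,-45,5,38],[0,0,0,5,-45,0,38],[0,0,0,5,-45,0,38],[0,0,0,5,-45,0,38],[0,0,0,5,-45,0,38],[0,0,0,5,-45,0,38],[0,0,0,5,-45,0,38],[0,0,0,5,-45,0,38],[0,0,0,5,-45,0,38],[0,0,0,5,-37,0,38],[0,0,0,1,-25,0,38],[0,0,0,0,0,0,38],[0,0,0,0,0,0,38],[0,0,0,0,0,0,38]])

```text
t: 6.75
ee_pos: [481.0, -129.5, 164.6]
orientation: [-0.001, -0.059, 0.998, 0.0]
contact_force: [-0.3, 0.5, -0.6]
width: 42.4
grasp_force: 40.8
```

```bash
python3 - <<'E'
from h import *
np.set_printoptions(precision=1,suppress=True)
s=ctrl.sense();print(s['t'],s['ee_pos'],tooly(s)[0],s['width'])
f=ctrl.grab_frame('wrist');save(f,'w3'); r=ring(f,(247.7,260.3),44,4); print(r,atz(f,r[1],s['ee_pos'][2]+19)-s['ee_pos'])
for X in [(479.7,-130.3,46),(487.7,-201.9,46),(496.1,-273.4,46),(504.4,-345.1,46)]:
    p=proj(f,X); 
    try: e,t=ell(f,p,26,46); print(p,e,t,atz(f,e[0],46))
    except Exception as x: print(p,x)
E
```

```text
6.75 [ 481.  -129.5  164.6] 6.820689793494289 42.4365489324637
(np.float64(0.004871536399573325), array([247.4, 260. ]), array([59.1, 67.9]), 1.0, 20) [-2.   0.3 19. ]
[246.  185.3] ((245.22015380859375, 183.78720092773438), (34.65132141113281, 36.29615783691406), 88.51350402832031) 100.0 [ 478.2 -131.3   46. ]
[175.9 184.8] ((182.1280517578125, 190.9439239501953), (39.791019439697266, 57.38827896118164), 134.30422973632812) 162.0 [ 493.6 -195.3   46. ]
[105.9 184.8] ((105.66887664794922, 183.39064025878906), (32.29119110107422, 39.33680725097656), 123.95462799072266) 149.0 [ 494.6 -273.5   46. ]
[ 35.5 184.6] ((35.94158172607422, 183.14553833007812), (30.862730026245117, 40.952205657958984), 126.47421264648438) 142.0 [ 502.7 -344.5   46. ]
```

View pics/w3.png

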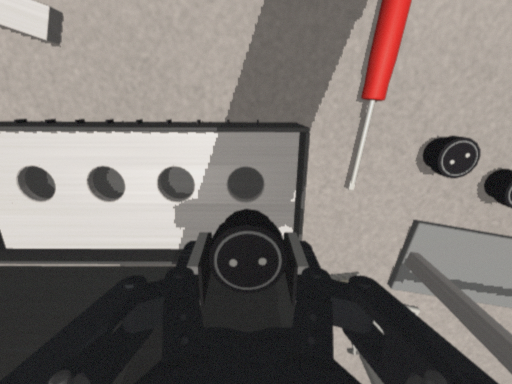

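Bore (247,184) sits just in front of the held insert, and the target is TCP (480.2,−131.6). I'll descend to just above the plate, then slowly in.

Emit:
play_rows(rows=[[0,0,0,-0.8,-2.1,-20,38],[0,0,0,0,0,-40,38],[0,0,0,0,0,-28,38],[0,0,0,0,0,-10,38],[0,0,0,0,0,0,38],[0,0,0,0,0,0,38],[0,0,0,0,0,0,38]])

```text
t: 7.5
ee_pos: [481.6, -132.8, 68.8]
orientation: [0.001, -0.059, 0.998, -0.0]
contact_force: [0.3, -0.1, -0.6]
width: 42.3
grasp_force: 40.8
```

Emit:
play_rows(rows=[[0,0,0,0,0,-3,38],[0,0,0,0,0,-3,38],[0,0,0,0,0,-3,38],[0,0,0,0,0,-3,38],[0,0,0,0,0,0,38]])

```text
t: 8.0
ee_pos: [480.1, -132.4, 55.0]
orientation: [-0.0, -0.059, 0.998, 0.0]
contact_force: [-1.5, 2.1, 0.5]
width: 42.4
grasp_force: 41.8
```

Emit:
play_rows(rows=[[0,0,0,0,0.6,-3,38],[0,0,0,0,0,-3,38],[0,0,0,0,0,-3,38],[0,0,0,0,0,-2,38],[0,0,0,0,0,0,38],[0,0,0,0,0,0,38]])

```text
t: 8.6
ee_pos: [480.3, -132.2, 45.0]
orientation: [-0.0, -0.059, 0.998, 0.0]
contact_force: [-9.2, 3.3, 16.3]
width: 42.3
grasp_force: 43.6
```

Emit:
play_rows(rows=[[0,0,0,0,0,0,56],[0,0,0,0,0,0,56],[0,0,0,0,0,0,56],[0,0,0,0,0,10,56],[0,0,0,0,0,40,56],[0,0,0,0,0,50,56],[0,0,0,0,0,15,56],[0,0,0,0,0,0,56],[0,0,0,0,0,0,56]])

```text
t: 9.5
ee_pos: [480.4, -132.1, 159.4]
orientation: [0.0, -0.059, 0.998, 0.0]
contact_force: [0.2, 0.6, -1.0]
width: 56.0
grasp_force: 0.0
```

```bash
cat >> h.py <<'E'
def crop(f,n,x0,x1,y0,y1,k): cv2.imwrite('pics/'+n+'.png',cv2.cvtColor(cv2.resize(f['image'][y0:y1,x0:x1],None,fx=k,fy=k,interpolation=2),cv2.COLOR_RGB2BGR))
E
python3 - <<'E'
from h import *
np.set_printoptions(precision=1,suppress=True)
s=ctrl.sense();print(s['t'],s['ee_pos'],tooly(s)[0],s['width'],s['contact_force'])
f=ctrl.grab_frame('wrist'); p=proj(f,[478.2,-131.3,62]); r=ring(f,p); print(p,r, r and atz(f,r[1],62))
K=np.array(f['intrinsics']);R=np.array(f['R'])
if r: print('expected ring px if home', r[2][1], 264.8*36/(R@[478.2,-131.3,62]+f['t'])[2])
t=ctrl.grab_frame('top')
for d in ctrl.boxes_of(t,'insert0'): print(d['point'],round(d['p'],2),atz(t,d['point'],30))
crop(f,'c3',150,350,130,260,4)
E
```

```text
9.5 [ 480.4 -132.1  159.4] 6.739687823995754 56.04278310437737 [ 0.2  0.6 -1. ]
[247.8 190.9] (np.float64(0.006016545836884114), array([247.3, 192.3]), array([37.6, 39.6]), 1.0, 15) [ 479.7 -131.6   62. ]
expected ring px if home 39.5779062906901 37.80455316621264
[192.8, 236.6] 0.69 [350.1 304.5  30. ]
[203.2, 215.5] 0.65 [424.7 266.   30. ]
[253.8, 215.4] 0.56 [420.3  83.9  30. ]
[137.6, 184.1] 0.52 [544.6 502.5  30. ]
[368.0, 177.5] 0.19 [ 545.9 -331.4   30. ]
```

View pics/c3.png

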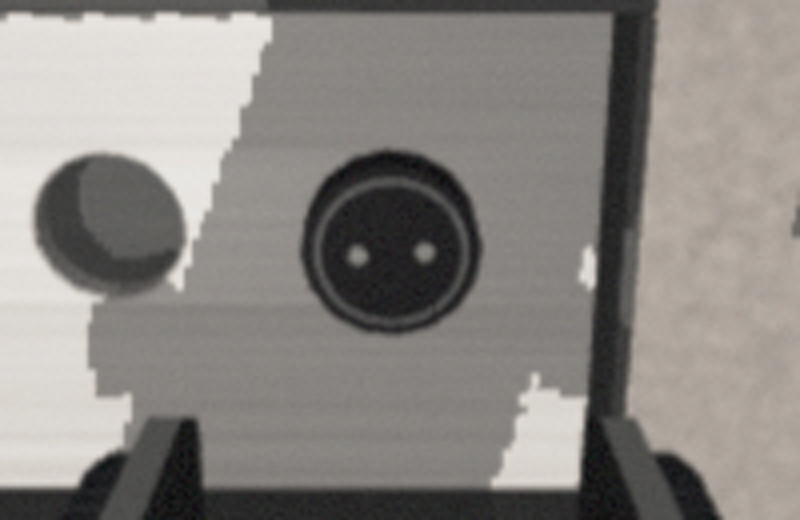

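The insert is in bore 0, with its face at (247,192). I'll press it with shut fingers, which also measures its height.

Emit:
play_rows(rows=[[0,0,0,-1.5,0.5,-20,0],[0,0,0,0,0,-40,0],[0,0,0,0,0,-27,0],[0,0,0,0,0,0,0],[0,0,0,0,0,0,0],[0,0,0,0,0,-2,0],[0,0,0,0,0,-2,0],[0,0,0,0,0,-2,0],[0,0,0,0,0,-2,0],[0,0,0,0,0,0,0],[0,0,0,0,0,0,0]])

```text
t: 10.75
ee_pos: [479.0, -131.7, 64.4]
orientation: [-0.0, -0.059, 0.998, 0.0]
contact_force: [-1.0, -0.4, 0.4]
width: -0.1
grasp_force: 0.0
```

Emit:
play_rows(rows=[[0,0,0,0,0,-1,0],[0,0,0,0,0,-1,0],[0,0,0,0,0,-1,0],[0,0,0,0,0,-1,0],[0,0,0,0,0,0,0]])

```text
t: 11.25
ee_pos: [479.1, -131.8, 62.0]
orientation: [0.0, -0.059, 0.998, 0.001]
contact_force: [-11.1, 1.1, 28.1]
width: 0.1
grasp_force: 13.5
```

Contact came at z = 62.0, so it is fully home. Next insert, near (427,264).

Emit:
play_rows(rows=[[0,0,0,0,0,30,0],[0,0,0,0,0,40,20],[0,0,0,-3,20,25,60],[0,0,0,-6,44,0,60],[0,0,0,-6,44,0,60],[0,0,0,-6,44,0,60],[0,0,0,-6,44,0,60],[0,0,0,-6,44,0,60],[0,0,0,-6,44,0,60],[0,0,0,-6,44,0,60],[0,0,0,-6,44,0,60],[0,0,0,0,24,0,60],[0,0,0,0,0,0,60],[0,0,0,0,0,0,60],[0,0,0,0,0,0,60]])

```text
t: 12.75
ee_pos: [428.3, 263.0, 155.2]
orientation: [-0.0, -0.058, 0.998, -0.0]
contact_force: [-1.2, 0.3, 0.3]
width: 59.7
grasp_force: 0.0
```

```bash
cat > m.py <<'E'
from h import *
np.set_printoptions(precision=1,suppress=True)
s=ctrl.sense();print(s['t'],s['ee_pos'],tooly(s)[0],s['width'])
f=ctrl.grab_frame('wrist')
for d in ctrl.boxes_of(f,'insert0'):
    r=ring(f,d['point']); X=atz(f,r[1] if r else d['point'],34)
    u,v=map(int,d['point']); col=f['image'][max(v-6,0):v+7,max(u-6,0):u+7].reshape(-1,3).mean(0)
    print(np.round(d['point']),round(d['p'],2),'ring' if r else '-',X,'rgb',col,'move',X[:2]-s['ee_pos'][:2])
E
python3 m.py
```

```text
12.75 [428.3 263.  155.2] 6.642118781992225 59.654770858645065
[425. 286.] 0.94 - [527.9 487.7  34. ] rgb [194.6 129.  147.2] move [ 99.6 224.6]
[302. 101.] 0.93 ring [340.1 303.9  34. ] rgb [223.1 226.9  99.9] move [-88.2  40.9]
[250. 181.] 0.81 ring [426.1 263.9  34. ] rgb [66.7 64.3 64.8] move [-2.1  0.9]
[239.   9.] 0.81 - [272.6 238.7  34. ] rgb [210.6 213.4 106.1] move [-155.7  -24.3]
[ 83. 162.] 0.72 ring [426.8  87.8  34. ] rgb [66.3 63.8 64. ] move [  -1.4 -175.2]
[161. 196.] 0.58 ring [453.5 173.1  34. ] rgb [45.7 44.3 44.4] move [ 25.2 -89.9]
```

Emit:
play_rows(rows=[[0,0,0,-3.6,0.9,-30,60],[0,0,0,0,0,-40,60],[0,0,0,0,0,-40,60],[0,0,0,0,0,-20,60],[0,0,0,0,0,-7,60],[0,0,0,0,0,0,60],[0,0,0,0,0,0,38],[0,0,0,0,0,0,38],[0,0,0,0,0,0,38],[0,0,0,0,0,0,38],[0,0,0,0,0,0,38]])

```text
t: 13.95
ee_pos: [425.5, 265.6, 20.0]
orientation: [0.001, -0.059, 0.998, 0.001]
contact_force: [-1.0, -2.4, 6.7]
width: 42.1
grasp_force: 40.7
```

Emit:
play_rows(rows=[[0,0,0,0,0,20,38],[0,0,0,0,0,45,38],[0,0,0,0,0,45,38],[0,0,0,5,-30,35,38],[0,0,0,7,-46,0,38],[0,0,0,7,-46,0,38],[0,0,0,7,-46,0,38],[0,0,0,7,-46,0,38],[0,0,0,7,-46,0,38],[0,0,0,7,-46,0,38],[0,0,0,7,-46,0,38],[0,0,0,7,-46,0,38],[0,0,0,7,-46,0,38],[0,0,0,1,-23,0,38],[0,0,0,0,0,0,38],[0,0,0,0,0,0,38],[0,0,0,0,0,0,38]])

```text
t: 15.65
ee_pos: [493.7, -200.3, 163.6]
orientation: [0.0, -0.06, 0.998, 0.0]
contact_force: [0.6, 0.5, -0.7]
width: 42.0
grasp_force: 40.8
```

```bash
cat > p.py <<'E'
import sys
from h import *
np.set_printoptions(precision=1,suppress=True)
H=dict(enumerate([(479.7,-130.3,46),(487.7,-201.9,46),(496.1,-273.4,46),(504.4,-345.1,46)]))
dz=float(sys.argv[2]); k=int(sys.argv[1])
s=ctrl.sense();print(s['t'],s['ee_pos'],tooly(s)[0],s['width'])
f=ctrl.grab_frame('wrist'); r=ring(f,(247.4,262),44,4); o=atz(f,r[1],s['ee_pos'][2]+dz)-s['ee_pos']; print('held',r[1],r[2],o)
g=cv2.cvtColor(f['image'],cv2.COLOR_RGB2GRAY)
for j in range(k,4):
    p=proj(f,H[j])
    for th in (0,100,125,150):
        try: e,t=ell(f,p,23,46,thr=th); X=atz(f,e[0],46); print(j,p,e[0],e[1],t,X,'move' ,(X-o-s['ee_pos'])[:2])
        except Exception as x: print(j,p,x)
crop(f,'h%d'%k,100,400,110,310,2.5)
E
python3 p.py 1 16
```

```text
15.65 [ 493.7 -200.3  163.6] 6.84032877066727 42.04098901602398
held [247.4 258.8] [57.9 66.5] [-0.9  0.5 16. ]
1 [245.8 180.8] (245.0488739013672, 179.61790466308594) (35.25129699707031, 36.64979934692383) 107.0 [ 486.5 -202.8   46. ] move [-6.3 -2.9]
1 [245.8 180.8] (245.1164093017578, 179.48745727539062) (34.65035629272461, 36.33439254760742) 100.0 [ 486.4 -202.8   46. ] move [-6.5 -2.9]
1 [245.8 180.8] (245.08340454101562, 179.76531982421875) (36.51213455200195, 37.87339401245117) 125.0 [ 486.7 -202.8   46. ] move [-6.2 -2.9]
1 [245.8 180.8] (246.86849975585938, 191.56455993652344) (46.940513610839844, 122.27265167236328) 150.0 [ 499.  -199.5   46. ] move [6.2 0.4]
2 [175.2 180.8] (174.67723083496094, 179.49530029296875) (34.36773681640625, 38.09559631347656) 162.0 [ 494.8 -273.9   46. ] move [  2.  -74.1]
2 [175.2 180.8] (174.73497009277344, 179.06822204589844) (31.509702682495117, 36.27471160888672) 100.0 [ 494.4 -273.9   46. ] move [  1.5 -74. ]
2 [175.2 180.8] (174.70541381835938, 179.3489990234375) (33.20322799682617, 37.05195236206055) 125.0 [ 494.7 -273.9   46. ] move [  1.8 -74. ]
2 [175.2 180.8] (174.73109436035156, 179.5020294189453) (33.91114044189453, 37.89424133300781) 150.0 [ 494.8 -273.9   46. ] move [  2. -74.]
3 [104.3 180.6] (104.31538391113281, 179.13580322265625) (32.80634307861328, 39.74554443359375) 152.0 [ 502.9 -345.    46. ] move [  10.  -145.1]
3 [104.3 180.6] (104.16157531738281, 179.06881713867188) (30.39055633544922, 37.69584655761719) 100.0 [ 502.8 -345.1   46. ] move [  10.  -145.2]
3 [104.3 180.6] (104.30451965332031, 179.10992431640625) (31.862812042236328, 38.775264739990234) 125.0 [ 502.8 -345.    46. ] move [  10.  -145.1]
3 [104.3 180.6] (104.36276245117188, 179.1829376220703) (32.72260665893555, 39.59975814819336) 150.0 [ 502.9 -344.9   46. ] move [  10.1 -145.1]
```

Emit:
play_rows(rows=[[0,0,0,-6.4,-2.4,-20,38],[0,0,0,0,0,-40,38],[0,0,0,0,0,-27,38],[0,0,0,0,0,-6,38],[0,0,0,0,0,0,38],[0,0,0,0,0,0,38],[0,0,0,0,0,0,38],[0,0,0,0,0,-3,38],[0,0,0,0,0,-3,38],[0,0,0,0,0,-3,38],[0,0,0,0,0,-3,38],[0,0,0,0,0,0,38],[0,0,0,0,0,0,38]])

```text
t: 17.0
ee_pos: [486.9, -204.3, 58.2]
orientation: [-0.0, -0.059, 0.998, 0.0]
contact_force: [-0.4, -0.1, -0.6]
width: 42.7
grasp_force: 40.9
```

Emit:
play_rows(rows=[[0,0,0,0,0.5,-3,38],[0,0,0,0,0,-3,38],[0,0,0,0,0,-3,38],[0,0,0,0,0,-1,38],[0,0,0,0,0,0,38],[0,0,0,0,0,0,38]])

```text
t: 17.6
ee_pos: [487.0, -203.8, 48.3]
orientation: [0.0, -0.059, 0.998, -0.0]
contact_force: [-0.7, -0.7, -0.5]
width: 42.0
grasp_force: 41.0
```

Nearly home with no force. I'll release, press with shut fingers, then go to the next.

Emit:
play_rows(rows=[[0,0,0,0,0,-1,38],[0,0,0,0,0,0,56],[0,0,0,0,0,0,56],[0,0,0,0,0,0,56],[0,0,0,0,0,20,56],[0,0,0,0,0,20,20],[0,0,0,0,0,0,0],[0,0,0,0,0,0,0],[0,0,0,0,0,0,0],[0,0,0,-1,0,-15,0],[0,0,0,0,0,-5,0],[0,0,0,0,0,-2,0],[0,0,0,0,0,-2,0],[0,0,0,0,0,0,0],[0,0,0,0,0,0,0]])

```text
t: 19.1
ee_pos: [486.2, -203.8, 63.6]
orientation: [0.0, -0.059, 0.998, -0.0]
contact_force: [1.1, 0.6, -0.3]
width: 0.0
grasp_force: 0.0
```

Emit:
play_rows(rows=[[0,0,0,0,0,-1,0],[0,0,0,0,0,-1,0],[0,0,0,0,0,-0.5,0],[0,0,0,0,0,0,0],[0,0,0,0,0,0,0]])

```text
t: 19.6
ee_pos: [486.3, -203.8, 62.1]
orientation: [0.0, -0.059, 0.998, 0.0]
contact_force: [-5.4, 2.7, 15.7]
width: 0.4
grasp_force: 8.0
```

Home at 62. Next insert, near (453.5,173).

Emit:
play_rows(rows=[[0,0,0,0,0,30,0],[0,0,0,0,0,40,20],[0,0,0,-3,20,24,60],[0,0,0,-4,44,0,60],[0,0,0,-4,44,0,60],[0,0,0,-4,44,0,60],[0,0,0,-4,44,0,60],[0,0,0,-4,44,0,60],[0,0,0,-4,44,0,60],[0,0,0,-4,44,0,60],[0,0,0,-4,30,0,60],[0,0,0,-1,19,0,60],[0,0,0,0,0,0,60],[0,0,0,0,0,0,60],[0,0,0,0,0,0,60]])

```text
t: 21.1
ee_pos: [450.3, 172.1, 154.9]
orientation: [0.0, -0.058, 0.998, -0.0]
contact_force: [0.3, 0.3, 0.0]
width: 59.8
grasp_force: 0.0
```

```bash
python3 m.py
```

```text
21.1 [450.3 172.1 154.9] 6.6395472156423985 59.83556212554453
[492. 280.] 0.89 - [532.2 471.7  34. ] rgb [140.1  87.9 101.2] move [ 81.9 299.6]
[170. 155.] 0.88 ring [427.   87.4  34. ] rgb [47.3 46.  46.3] move [-23.2 -84.6]
[340.   3.] 0.84 - [280.4 231.7  34. ] rgb [126.5 115.7  42. ] move [-169.9   59.7]
[397.  87.] 0.81 ring [340.2 303.9  34. ] rgb [217.3 216.6  87.9] move [-110.   131.8]
[247. 185.] 0.8 ring [453.4 173.   34. ] rgb [44.7 43.6 43.8] move [3.2 0.9]
```

Emit:
play_rows(rows=[[0,0,0,1.6,0.6,-30,60],[0,0,0,0,0,-40,60],[0,0,0,0,0,-40,60],[0,0,0,0,0,-20,60],[0,0,0,0,0,-7,60],[0,0,0,0,0,0,60],[0,0,0,0,0,0,38],[0,0,0,0,0,0,38],[0,0,0,0,0,0,38],[0,0,0,0,0,0,38],[0,0,0,0,0,0,38]])

```text
t: 22.3
ee_pos: [452.7, 174.1, 19.4]
orientation: [0.001, -0.059, 0.998, 0.001]
contact_force: [-0.6, -1.6, 7.5]
width: 42.0
grasp_force: 40.7
```

Emit:
play_rows(rows=[[0,0,0,0,0,20,38],[0,0,0,0,0,45,38],[0,0,0,0,0,45,38],[0,0,0,2,-30,35,38],[0,0,0,5,-46,0,38],[0,0,0,5,-46,0,38],[0,0,0,5,-46,0,38],[0,0,0,5,-46,0,38],[0,0,0,5,-46,0,38],[0,0,0,5,-46,0,38],[0,0,0,5,-46,0,38],[0,0,0,5,-46,0,38],[0,0,0,3,-40,0,38],[0,0,0,0,-10,0,38],[0,0,0,0,0,0,38],[0,0,0,0,0,0,38],[0,0,0,0,0,0,38]])

```text
t: 24.0
ee_pos: [497.2, -272.2, 163.0]
orientation: [0.0, -0.06, 0.998, 0.001]
contact_force: [0.3, -0.3, 0.3]
width: 42.2
grasp_force: 40.9
```

```bash
python3 p.py 2 14.5
```

```text
24.0 [ 497.2 -272.2  163. ] 6.8739191395628065 42.15676064271815
held [247.4 259.5] [57.8 66.4] [ 0.5  0.7 14.5]
2 [245.6 185.7] (244.9332733154297, 184.50320434570312) (35.32366943359375, 36.961151123046875) 118.0 [ 494.9 -274.2   46. ] move [-2.8 -2.6]
2 [245.6 185.7] (244.940673828125, 184.25076293945312) (33.91630554199219, 35.94109344482422) 100.0 [ 494.7 -274.2   46. ] move [-3.  -2.7]
2 [245.6 185.7] (244.86294555664062, 184.64547729492188) (35.59720230102539, 37.62865447998047) 125.0 [ 495.1 -274.2   46. ] move [-2.6 -2.7]
2 [245.6 185.7] (251.03024291992188, 190.38436889648438) (51.84876251220703, 66.0423583984375) 150.0 [ 500.5 -267.2   46. ] move [2.8 4.3]
3 [175.  185.4] (178.08370971679688, 189.38787841796875) (35.576534271240234, 51.58613204956055) 165.0 [ 508.3 -341.8   46. ] move [ 10.6 -70.2]
3 [175.  185.4] (174.94189453125, 183.77877807617188) (31.507984161376953, 36.51262664794922) 100.0 [ 502.6 -345.2   46. ] move [  4.9 -73.7]
3 [175.  185.4] (174.7926483154297, 184.235107421875) (32.9765510559082, 37.07978820800781) 125.0 [ 503.1 -345.3   46. ] move [  5.4 -73.8]
3 [175.  185.4] (178.38174438476562, 189.1730499267578) (35.18025207519531, 51.53705596923828) 150.0 [ 508.  -341.5   46. ] move [ 10.3 -70. ]
```

Emit:
play_rows(rows=[[0,0,0,-2.3,-2.2,-20,38],[0,0,0,0,0,-40,38],[0,0,0,0,0,-27,38],[0,0,0,0,0,-6,38],[0,0,0,0,0,0,38],[0,0,0,0,0,0,38],[0,0,0,0,0,0,38],[0,0,0,0,0,-3,38],[0,0,0,0,0,-3,38],[0,0,0,0,0,-3,38],[0,0,0,0,0,-3,38],[0,0,0,0,0,0,38],[0,0,0,0,0,0,38]])

```text
t: 25.35
ee_pos: [494.2, -276.1, 57.6]
orientation: [-0.0, -0.059, 0.998, 0.0]
contact_force: [0.2, 1.9, -2.0]
width: 42.3
grasp_force: 40.8
```

Emit:
play_rows(rows=[[0,0,0,0.3,0.8,-3,38],[0,0,0,0,0,-3,38],[0,0,0,0,0,-3,38],[0,0,0,0,0,-1,38],[0,0,0,0,0,0,38],[0,0,0,0,0,0,38]])

```text
t: 25.95
ee_pos: [494.6, -275.6, 47.8]
orientation: [0.0, -0.059, 0.998, -0.0]
contact_force: [0.9, -0.7, -1.3]
width: 42.3
grasp_force: 41.0
```

Emit:
play_rows(rows=[[0,0,0,0,0,-1,38],[0,0,0,0,0,0,56],[0,0,0,0,0,0,56],[0,0,0,0,0,0,56],[0,0,0,0,0,20,56],[0,0,0,0,0,20,20],[0,0,0,0,0,0,0],[0,0,0,0,0,0,0],[0,0,0,0,0,0,0],[0,0,0,0,0,-15,0],[0,0,0,0,0,-5,0],[0,0,0,0,0,-2,0],[0,0,0,0,0,-2,0],[0,0,0,0,0,-1,0],[0,0,0,0,0,-0.5,0],[0,0,0,0,0,0,0],[0,0,0,0,0,0,0]])

```text
t: 27.65
ee_pos: [494.3, -275.6, 62.1]
orientation: [-0.0, -0.059, 0.998, 0.0]
contact_force: [-4.7, 2.9, 11.9]
width: 0.1
grasp_force: 5.6
```

Emit:
play_rows(rows=[[0,0,0,0,0,-0.5,0],[0,0,0,0,0,-0.5,0],[0,0,0,0,0,0,0],[0,0,0,0,0,0,0]])

```text
t: 28.05
ee_pos: [494.4, -275.6, 62.0]
orientation: [0.0, -0.058, 0.998, 0.001]
contact_force: [-9.6, 5.3, 23.0]
width: 0.3
grasp_force: 11.4
```

Home. Last insert, near (427,87).

Emit:
play_rows(rows=[[0,0,0,0,0,30,0],[0,0,0,0,0,40,20],[0,0,0,-5,20,24,60],[0,0,0,-8,44,0,60],[0,0,0,-8,44,0,60],[0,0,0,-8,44,0,60],[0,0,0,-8,44,0,60],[0,0,0,-8,44,0,60],[0,0,0,-8,44,0,60],[0,0,0,-8,44,0,60],[0,0,0,-7,25,0,60],[0,0,0,-1,10,0,60],[0,0,0,0,0,0,60],[0,0,0,0,0,0,60],[0,0,0,0,0,0,60]])

```text
t: 29.55
ee_pos: [426.0, 86.0, 154.3]
orientation: [-0.0, -0.058, 0.998, -0.0]
contact_force: [-0.4, 0.2, 0.7]
width: 59.8
grasp_force: 0.0
```

```bash
python3 m.py
```

```text
29.55 [426.   86.  154.3] 6.597084561267292 59.83966036977902
[ 25. 220.] 0.74 - [ 491.4 -148.1   34. ] rgb [60.2 58.4 58.5] move [  65.5 -234.1]
[435.  25.] 0.71 - [262.9 230.6  34. ] rgb [220.4 217.8  90.8] move [-163.1  144.6]
[474. 126.] 0.7 - [341.3 296.7  34. ] rgb [220.8 213.7  79.7] move [-84.7 210.8]
[252. 185.] 0.62 ring [427.   87.3  34. ] rgb [43.3 41.8 42.6] move [1.  1.3]
[161.  79.] 0.18 - [333.   -3.7  34. ] rgb [131.1  33.5  30.3] move [-93.  -89.7]
```

Emit:
play_rows(rows=[[0,0,0,-0.7,0.9,-30,60],[0,0,0,0,0,-40,60],[0,0,0,0,0,-40,60],[0,0,0,0,0,-20,60],[0,0,0,0,0,-6,60],[0,0,0,0,0,0,60],[0,0,0,0,0,0,38],[0,0,0,0,0,0,38],[0,0,0,0,0,0,38],[0,0,0,0,0,0,38],[0,0,0,0,0,0,38]])

```text
t: 30.75
ee_pos: [425.9, 88.5, 19.8]
orientation: [0.001, -0.059, 0.998, 0.001]
contact_force: [-2.0, -1.9, 6.8]
width: 42.4
grasp_force: 40.0
```

Emit:
play_rows(rows=[[0,0,0,0,0,20,38],[0,0,0,0,0,45,38],[0,0,0,0,0,45,38],[0,0,0,5,-30,35,38],[0,0,0,9,-46,0,38],[0,0,0,9,-46,0,38],[0,0,0,9,-46,0,38],[0,0,0,9,-46,0,38],[0,0,0,9,-46,0,38],[0,0,0,9,-46,0,38],[0,0,0,9,-46,0,38],[0,0,0,9,-46,0,38],[0,0,0,2,-26,0,38],[0,0,0,0,-8,0,38],[0,0,0,0,0,0,38],[0,0,0,0,0,0,38],[0,0,0,0,0,0,38]])

```text
t: 32.45
ee_pos: [504.5, -341.9, 163.6]
orientation: [0.0, -0.06, 0.998, 0.001]
contact_force: [-0.0, -0.4, -0.6]
width: 42.2
grasp_force: 40.9
```

```bash
python3 p.py 3 15.3
```

```text
32.45 [ 504.5 -341.9  163.6] 6.8573886354094205 42.21365275616278
held [247.4 259.3] [57.9 66.4] [-0.1  0.6 15.3]
3 [243.4 186. ] (243.20838928222656, 185.44857788085938) (35.178409576416016, 37.6461067199707) 124.0 [ 503.8 -345.4   46. ] move [-0.6 -4.2]
3 [243.4 186. ] (243.17681884765625, 185.34584045410156) (32.9135627746582, 36.23917007446289) 100.0 [ 503.7 -345.5   46. ] move [-0.8 -4.2]
3 [243.4 186. ] (243.22381591796875, 185.46754455566406) (35.28730773925781, 37.620941162109375) 125.0 [ 503.8 -345.4   46. ] move [-0.6 -4.2]
3 [243.4 186. ] (246.43028259277344, 193.0253143310547) (50.59711837768555, 63.253173828125) 150.0 [ 511.6 -341.2   46. ] move [7.1 0.1]
```

Emit:
play_rows(rows=[[0,0,0,-1.0,-3.2,-20,38],[0,0,0,0,0,-40,38],[0,0,0,0,0,-27,38],[0,0,0,0,0,-6,38],[0,0,0,0,0,0,38],[0,0,0,0,0,0,38],[0,0,0,0,0,0,38],[0,0,0,0,0,-3,38],[0,0,0,0,0,-3,38],[0,0,0,0,0,-3,38],[0,0,0,0,0,-3,38],[0,0,0,0,0,0,38],[0,0,0,0,0,0,38]])

```text
t: 33.8
ee_pos: [502.8, -346.9, 58.2]
orientation: [-0.0, -0.059, 0.998, 0.0]
contact_force: [-0.2, -0.2, -1.2]
width: 42.3
grasp_force: 40.9
```

Emit:
play_rows(rows=[[0,0,0,0.3,0.5,-3,38],[0,0,0,0,0,-3,38],[0,0,0,0,0,-3,38],[0,0,0,0,0,-1,38],[0,0,0,0,0,0,38],[0,0,0,0,0,0,38]])

```text
t: 34.4
ee_pos: [503.2, -346.4, 48.3]
orientation: [0.0, -0.059, 0.998, -0.0]
contact_force: [0.4, 0.7, -1.5]
width: 42.4
grasp_force: 41.1
```

Emit:
play_rows(rows=[[0,0,0,0,0,-1,38],[0,0,0,0,0,0,56],[0,0,0,0,0,0,56],[0,0,0,0,0,0,56],[0,0,0,0,0,20,56],[0,0,0,0,0,20,20],[0,0,0,0,0,0,0],[0,0,0,0,0,0,0],[0,0,0,0,0,0,0],[0,0,0,0,0,-15,0],[0,0,0,0,0,-5,0],[0,0,0,0,0,-2,0],[0,0,0,0,0,-2,0],[0,0,0,0,0,-1,0],[0,0,0,0,0,-1,0],[0,0,0,0,0,0,0],[0,0,0,0,0,0,0]])

```text
t: 36.1
ee_pos: [503.1, -346.4, 62.2]
orientation: [0.0, -0.059, 0.998, 0.0]
contact_force: [-4.0, 2.4, 7.3]
width: -0.4
grasp_force: 3.9
```

Emit:
play_rows(rows=[[0,0,0,0,0,30,0],[0,0,0,0,0,40,0],[0,0,0,-10,10,40,0],[0,0,0,-40,30,30,0],[0,0,0,-40,30,0,0],[0,0,0,-20,30,0,0],[0,0,0,0,10,0,0],[0,0,0,0,0,0,0],[0,0,0,0,0,0,0]])

```text
t: 37.0
ee_pos: [399.3, -241.1, 197.5]
orientation: [0.001, -0.059, 0.998, -0.0]
contact_force: [0.4, -0.2, -0.2]
width: -0.3
grasp_force: 0.0
```

```bash
python3 - <<'E'
from h import *
np.set_printoptions(precision=1,suppress=True)
s=ctrl.sense();print(s['t'],s['ee_pos'],tooly(s)[0])
w=ctrl.grab_frame('wrist');t=ctrl.grab_frame('top');c=ctrl.grab_frame('scene')
a=cv2.resize(w['image'],(400,300));b=cv2.resize(c['image'][130:250,70:230],(400,300),interpolation=2)
d=cv2.resize(t['image'][120:250,240:413],(400,300),interpolation=2);e=cv2.resize(t['image'][130:180,245:312],(400,300),interpolation=2)
cv2.imwrite('pics/m1.png',cv2.cvtColor(np.vstack([np.hstack([a,b]),np.hstack([d,e])]),cv2.COLOR_RGB2BGR))
for l in('lid_edge',):
  for f in(t,c): print(l,[(x['point'],x['p']) for x in ctrl.boxes_of(f,l)])
E
```

```text
37.0 [ 399.3 -241.1  197.5] 6.744224747394659
lid_edge [([344.2, 166.7], 0.89), ([342.4, 180.4], 0.59)]
lid_edge [([139.7, 185.9], 0.97)]
```

View pics/m1.png

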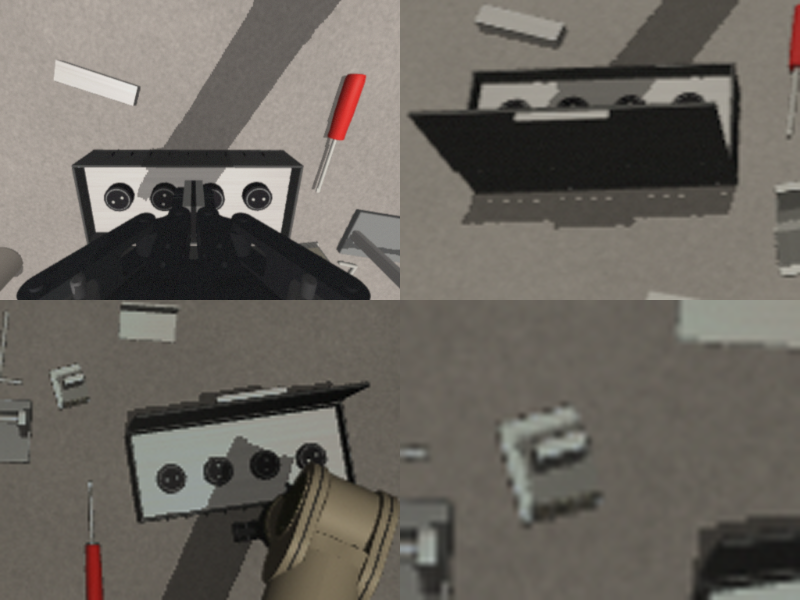

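All four are seated. Next is the lid: go over its top, come down behind it, then push it round the hinge arc.

Emit:
play_rows(rows=[[0,0,0,0,0,30,0],[0,0,0,0,0,30,0],[0,0,0,20,2,0,0],[0,0,0,44,3.5,0,0],[0,0,0,44,3.5,0,0],[0,0,0,44,3.5,0,0],[0,0,0,44,3.5,0,0],[0,0,0,24,2,0,0],[0,0,0,0,0,0,0],[0,0,0,0,0,-20,0],[0,0,0,0,0,-30,0],[0,0,0,0,0,-20,0],[0,0,0,0,0,0,0],[0,0,0,0,0,0,0]])

```text
t: 38.65
ee_pos: [618.6, -223.2, 187.6]
orientation: [-0.0, -0.058, 0.998, -0.0]
contact_force: [0.2, 0.1, -0.4]
width: 0.4
grasp_force: 0.0
```

Emit:
play_rows(rows=[[0,0,0,-11,-1.2,-2,0],[0,0,0,-11,-1.2,-2,0],[0,0,0,-10,-1.2,-2,0],[0,0,0,-10,-1.1,0,0],[0,0,0,-10,-1.1,0,0],[0,0,0,-9.5,-1.1,-0.8,0],[0,0,0,-9.5,-1.1,-1.5,0],[0,0,0,-9.3,-1.1,-2.4,0],[0,0,0,-9.3,-1.1,-3,0],[0,0,0,-8.9,-1,-4,0],[0,0,0,-8.5,-1,-4.5,0],[0,0,0,-8,-0.9,-5.5,0],[0,0,0,0,0,0,0]])

```text
t: 39.95
ee_pos: [502.3, -235.9, 158.6]
orientation: [-0.001, -0.058, 0.998, 0.0]
contact_force: [-0.2, -0.3, 0.1]
width: -0.1
grasp_force: 0.0
```

```bash
cat > lid.py <<'E'
from h import *
np.set_printoptions(precision=1,suppress=True)
s=ctrl.sense();print(s['t'],s['ee_pos'],s['contact_force'])
H=np.array([560.2,-230.4,70.5]);xh=np.array([.993,.115,0]);zh=np.array([0,0,1.])
def edge(th): c,q=np.cos(th),np.sin(th); return H+140*(-c*xh+q*zh)+6*(q*xh+c*zh)
for n in('scene','top'):
    f=ctrl.grab_frame(n)
    for d in ctrl.boxes_of(f,'lid_edge'):
        e=[(np.linalg.norm(proj(f,edge(np.radians(a)))-d['point']),a) for a in range(0,110)]; print(n,d['point'],round(d['p'],2),min(e))
E
python3 lid.py
```

```text
39.95 [ 502.3 -235.9  158.6] [-0.2 -0.3  0.1]
scene [146.1, 174.1] 0.89 (np.float64(11.88198908457179), 95)
top [320.5, 184.1] 0.64 (np.float64(31.24973252227945), 70)
top [244.4, 144.4] 0.56 (np.float64(102.71991618070604), 109)
```

```bash
python3 - <<'E'
from h import *
t=ctrl.grab_frame('top');c=ctrl.grab_frame('scene')
b=cv2.resize(c['image'][110:250,70:256],(400,300),interpolation=2);d=cv2.resize(t['image'][120:250,270:443],(400,300),interpolation=2)
cv2.imwrite('pics/m2.png',cv2.cvtColor(np.hstack([b,d]),cv2.COLOR_RGB2BGR))
E
```

```text
(no output)
```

View pics/m2.png

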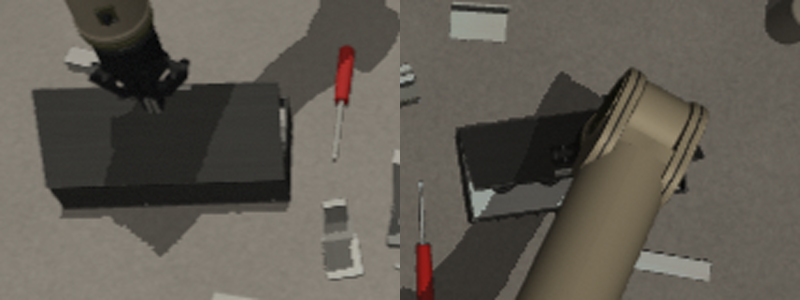

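The scene view shows the lid swung partway down, with the fingers on its outer face (crop 150,100). I'll continue the arc.

Emit:
play_rows(rows=[[0,0,0,-7,-0.8,-6,0],[0,0,0,-7,-0.8,-6.5,0],[0,0,0,-6,-0.7,-7.3,0],[0,0,0,-5.6,-0.6,-7.8,0],[0,0,0,-4.8,-0.6,-8.3,0],[0,0,0,-4.2,-0.5,-8.7,0],[0,0,0,-3.3,-0.4,-9,0],[0,0,0,-2.7,-0.3,-9,0],[0,0,0,-2,-0.2,-7,0],[0,0,0,0,0,-5,0],[0,0,0,0,0,0,0],[0,0,0,0,0,0,0]])

```text
t: 41.45
ee_pos: [461.4, -240.7, 84.8]
orientation: [-0.0, -0.059, 0.998, -0.0]
contact_force: [1.0, 0.2, 0.5]
width: 0.2
grasp_force: 0.0
```

Emit:
play_rows(rows=[[0,0,0,0,0,-2,0],[0,0,0,0,0,-2,0],[0,0,0,0,0,-2,0],[0,0,0,0,0,0,0],[0,0,0,0,0,0,0]])

```text
t: 41.95
ee_pos: [461.3, -240.5, 78.7]
orientation: [-0.0, -0.059, 0.998, 0.0]
contact_force: [0.2, -0.1, -0.0]
width: 0.0
grasp_force: 0.0
```

Emit:
play_rows(rows=[[0,0,0,0,0,-1,0],[0,0,0,0,0,-1,0],[0,0,0,0,0,-1,0],[0,0,0,0,0,-0.5,0],[0,0,0,0,0,0,0],[0,0,0,0,0,0,0]])

```text
t: 42.55
ee_pos: [461.3, -240.7, 76.5]
orientation: [0.0, -0.059, 0.998, 0.001]
contact_force: [-7.2, 3.8, 20.1]
width: -0.0
grasp_force: 10.2
```

The lid is shut, with contact at 76.5. Now the tag: I'll move above it for a wrist look.

Emit:
play_rows(rows=[[0,0,0,0,0,30,0],[0,0,0,0,0,45,20],[0,0,0,5,10,45,60],[0,0,0,22,30,40,60],[0,0,0,25,38,30,60],[0,0,0,25,38,20,60],[0,0,0,25,38,0,60],[0,0,0,25,38,0,60],[0,0,0,25,38,0,60],[0,0,0,20,30,0,60],[0,0,0,7,6,0,60],[0,0,0,0,0,0,60],[0,0,0,0,0,0,60],[0,0,0,0,0,0,60]])

```text
t: 43.95
ee_pos: [635.9, 17.7, 279.8]
orientation: [0.0, -0.057, 0.998, -0.0]
contact_force: [0.0, 0.2, -0.1]
width: 59.6
grasp_force: 0.0
```

```bash
python3 - <<'E'
from h import *
np.set_printoptions(precision=1,suppress=True)
s=ctrl.sense();print(s['t'],s['ee_pos'],tooly(s)[0],s['width'],s['joint_positions'])
w=ctrl.grab_frame('wrist');save(w,'w5')
t=ctrl.grab_frame('top'); 
for l in('tag','tag_grip','tag_hook','mark','rail'):
  print(l,[(np.round(d['point'],1),round(d['p'],2)) for d in ctrl.boxes_of(w,l)],[(np.round(d['point'],1),round(d['p'],2)) for d in ctrl.boxes_of(t,l)])
E
python3 lid.py
```

```text
43.95 [635.9  17.7 279.8] 6.586940553858043 59.62159953826959 [-0.6  0.4  0.7  1.4 -0.2  1.5  1.8]
tag [(array([250.8, 155.6]), 0.95)] []
tag_grip [(array([250.7, 154.7]), 0.55)] []
tag_hook [(array([246.6, 151.1]), 0.81), (array([398.2, 130.6]), 0.15)] []
mark [] []
rail [(array([398.8, 131.5]), 0.89)] [(array([210.3, 172.2]), 0.56)]
44.55 [636.3  19.7 279.4] [-0.6 -0.4 -0.2]
scene [149.4, 179.0] 0.92 (np.float64(15.490435064952836), 101)
scene [147.7, 181.4] 0.63 (np.float64(13.88683996065222), 104)
top [347.3, 187.3] 0.58 (np.float64(4.767205796474599), 62)
```

View pics/w5.png

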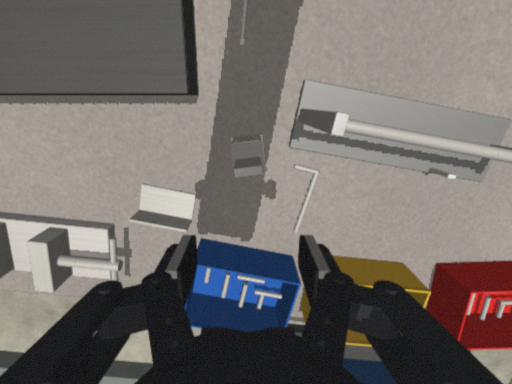

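The lid shows shut at upper left. The tag is in the arm's shadow at (248,157), and the rail's unmarked post top is at (342,124). I'll enlarge both.

```bash
python3 - <<'E'
from h import *
w=ctrl.grab_frame('wrist'); g=w['image']
a=np.clip(g[127:187,218:278].astype(float)*1.8,0,255).astype(np.uint8); a=cv2.resize(a,(480,480),interpolation=2)
b=cv2.resize(g[95:185,330:430],(311,280),interpolation=2); b=np.vstack([b,np.zeros((200,311,3),np.uint8)])
cv2.imwrite('pics/c5.png',cv2.cvtColor(np.hstack([a,b]),cv2.COLOR_RGB2BGR))
E
```

```text
(no output)
```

View pics/c5.png

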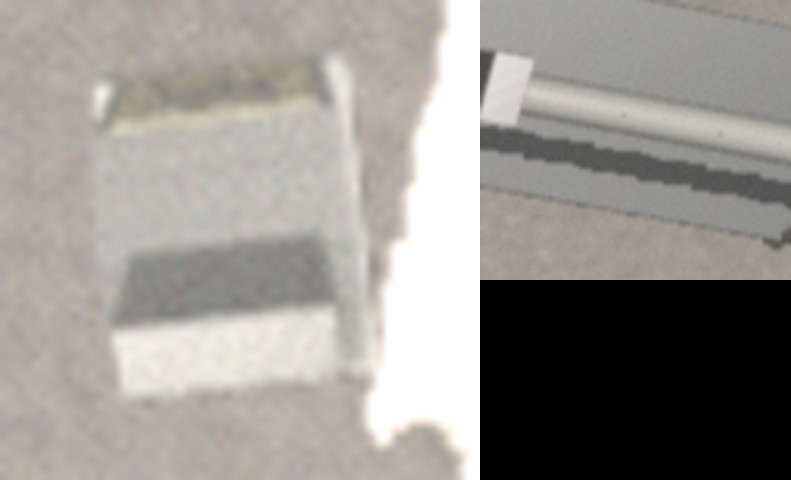

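```bash
python3 - <<'E'
from h import *
np.set_printoptions(precision=2,suppress=True)
s=ctrl.sense();w=ctrl.grab_frame('wrist');print(s['ee_pos'],tooly(s)[0])
P=np.array([(112,325),(335,305),(338,380),(122,395)])/8.+[218-.5,127-.5]
X=np.array([atz(w,p,153) for p in P]);print(X,X.mean(0))
for a,b in((0,1),(3,2)): d=X[b]-X[a];print('tag yaw',np.degrees(np.arctan2(-d[0],d[1])),np.linalg.norm(d))
P=np.array([(17,52),(53,62),(42,125),(2,118)])/3.11+[329.7,94.7]
X=np.array([atz(w,p,178) for p in P]);print(X,'post',X.mean(0))
g=cv2.cvtColor(w['image'],cv2.COLOR_RGB2GRAY).astype(float)
pts=[]
for u in range(355,505,5):
    v0=125.5+(u-346)*(140.7-125.5)/84; col=g[int(v0)-12:int(v0)+13,u]; vs=np.arange(int(v0)-12,int(v0)+13)
    base=np.median(col); m=col>base+20
    if m.sum()>3: pts.append((u,(vs[m].min()+vs[m].max())/2, m.sum()))
pts=np.array(pts);print(pts[::4])
X=np.array([atz(w,p[:2],171) for p in pts]);k=np.polyfit(X[:,1],X[:,0],1);print('bar x=',k,'yaw',-np.degrees(np.arctan(k[0])),'res',np.std(X[:,0]-np.polyval(k,X[:,1])),X[0],X[-1])
E
```

```text
[636.38  19.74 279.38] 6.735329938028251
[[619.86   1.94 153.  ]
 [613.88  30.29 153.  ]
 [623.75  31.99 153.  ]
 [629.05   4.16 153.  ]] [621.63  17.1  153.  ]
tag yaw 11.914393451149705 28.97210394765423
tag yaw 10.78215241090798 28.328001412111444
[[553.26  88.46 178.  ]
 [554.74  99.22 178.  ]
 [572.37 100.17 178.  ]
 [571.76  88.19 178.  ]] post [563.03  94.01 178.  ]
[[355.  126.    7. ]
 [375.  129.5   8. ]
 [395.  133.5   8. ]
 [415.  137.5   8. ]
 [435.  141.    9. ]
 [455.  145.    9. ]
 [475.  149.    9. ]
 [495.  152.5   8. ]]
bar x= [  0.06 556.6 ] yaw -3.633916575391177 res 0.14558172749465143 [563.71 111.68 171.  ] [573.05 255.14 171.  ]
```

Tag tab is at (621.6,17.1), yaw about 11.3°. The bar follows x = 556.6 + 0.0635·y, yaw −3.6°. Gripping the tab.

Emit:
play_rows(rows=[[0,0,2.3,-7,-1.3,-20,60],[0,0,2.3,-7.8,-1.3,-40,60],[0,0,0,0,0,-40,60],[0,0,0,0,0,-40,60],[0,0,0,0,0,-17,60],[0,0,0,0,0,-5,60],[0,0,0,0,0,0,60],[0,0,0,0,0,0,60],[0,0,0,0,0,0,60]])

```text
t: 45.75
ee_pos: [622.4, 17.1, 118.9]
orientation: [0.001, -0.099, 0.995, 0.0]
contact_force: [-1.1, -0.2, 0.2]
width: 59.9
grasp_force: 0.0
```

Emit:
play_rows(rows=[[0,0,0,0,0,0,25],[0,0,0,0,0,0,25],[0,0,0,0,0,0,25],[0,0,0,0,0,0,25],[0,0,0,0,0,0,25],[0,0,0,0,0,0,25]], force=70)

```text
t: 46.35
ee_pos: [622.1, 17.0, 118.2]
orientation: [0.001, -0.099, 0.995, -0.0]
contact_force: [-0.4, -1.6, 5.4]
width: 28.8
grasp_force: 69.5
```

Emit:
play_rows(rows=[[0,0,0,0,0,10,25],[0,0,0,0,0,30,25],[0,0,0,0,0,40,25],[0,0,0,0,0,32,25],[0,0,0,0,0,15,25],[0,0,0,-20,0,0,25],[0,0,-3,-35,0,0,25],[0,0,-3,-35,0,0,25],[0,0,-3,-35,0,0,25],[0,0,-3,-17,15,0,25],[0,0,-3,0,35,0,25],[0,0,0,0,35,0,25],[0,0,0,0,35,0,25],[0,0,0,0,22,0,25],[0,0,0,0,0,0,25],[0,0,0,0,0,0,25],[0,0,0,0,0,0,25],[0,0,0,0,0,0,25]])

```text
t: 48.15
ee_pos: [479.6, 158.0, 244.3]
orientation: [-0.0, 0.033, 0.999, 0.0]
contact_force: [-0.1, -0.3, -1.8]
width: 28.9
grasp_force: 69.6
```

```bash
python3 - <<'E'
from h import *
np.set_printoptions(precision=2,suppress=True)
s=ctrl.sense();w=ctrl.grab_frame('wrist');print(s['ee_pos'],tooly(s)[0],tooly(s)[1],s['width'])
t=ctrl.grab_frame('top');c=ctrl.grab_frame('scene')
a=cv2.resize(w['image'],(400,300),interpolation=2);a2=cv2.resize(w['image'][190:310,170:330],(400,300),interpolation=2)
d=cv2.resize(t['image'][140:200,150:230],(400,300),interpolation=2);b=cv2.resize(c['image'][140:260,215:375],(400,300),interpolation=2)
cv2.imwrite('pics/m3.png',cv2.cvtColor(np.vstack([np.hstack([a,a2]),np.hstack([d,b])]),cv2.COLOR_RGB2BGR))
for n,f in(('w',w),('t',t),('c',c)):
  for l in('mark','tag_grip','tag_hook'): print(n,l,[(np.round(x['point'],1),round(x['p'],2)) for x in ctrl.boxes_of(f,l)])
E
```

```text
[479.63 157.99 244.31] -3.7621312513488774 [[-1.    0.07 -0.  ]
 [ 0.07  1.    0.  ]
 [ 0.    0.   -1.  ]] 28.92253808399582
w mark []
w tag_grip [(array([249.4, 227. ]), 0.85)]
w tag_hook [(array([246.6, 222.2]), 0.87)]
t mark []
t tag_grip []
t tag_hook []
c mark [(array([325.8, 226.8]), 0.55)]
c tag_grip [(array([281.1, 160.2]), 0.78)]
c tag_hook [(array([278.1, 160.6]), 0.94), (array([148.1, 174.7]), 0.29)]
```

View pics/m3.png

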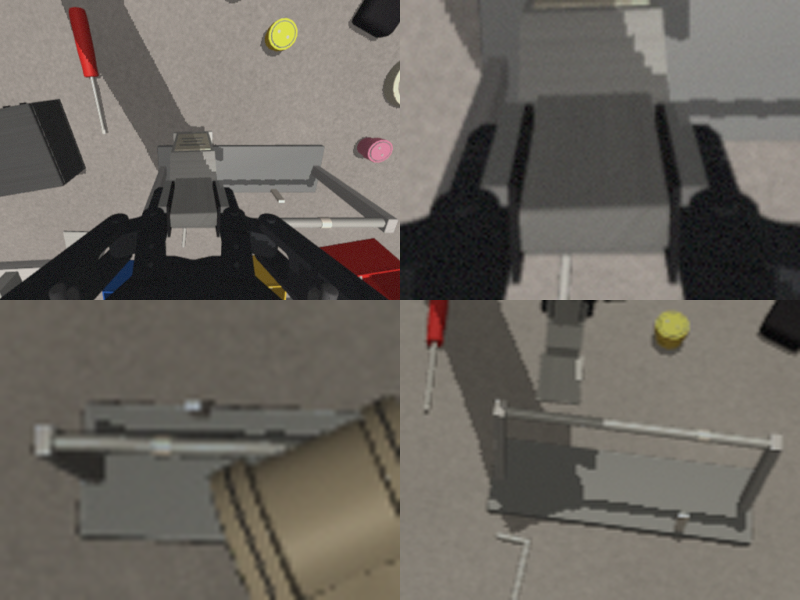

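The wrist crop shows the tab held square between the pads. In the top crop the band is at (161,446), the far-left post at (42,439) and the pointer at (192,405). In the scene crop the band is at (703,434) and the posts at (499,408) and (776,441). Next, the mark's position along the bar.

```bash
python3 - <<'E'
from h import *
np.set_printoptions(precision=1,suppress=True)
w=ctrl.grab_frame('wrist');t=ctrl.grab_frame('top');c=ctrl.grab_frame('scene')
yh=np.array([.0634,.998,0])
def al(f,p,z): X=atz(f,p,z); return X, X@yh
for n,f,L in (('top',t,dict(mark=((182.2-.4,169.2-.4),174),ptr=((188.4-.4,161-.4),54),postL=((158.4-.4,167.8-.4),178))),
 ('scene',c,dict(mark=((336.2-.3,193.6-.3),173),ptr=((328.2,226.4),54),postR=((254.6,183.2),178),postL=((365.4,196.4),178))),
 ('wrist',w,dict(mark=((418.6,286.7),174),postL=((499,287),178)))):
  for k,(p,z) in L.items(): print(n,k,*al(f,p,z))
# brightness along bar (mark white) in each view
for n,f in(('top',t),('scene',c),('wrist',w)):
  g=f['image'].astype(float).mean(2); a=[]
  for q in range(190,400,3):
    X=np.array([556.6+.0635*q,q,172.]); p=proj(f,X)
    if n=='scene': X[0]+=0
    u,v=np.round(p).astype(int)
    if 2<=v<381 and 2<=u<509: a.append((q,round(g[v-3:v+4,u].max())))
  print(n,a)
E
```

```text
top mark [577.  316.5 174. ] 352.4255943686263
top ptr [621.9 314.4  54. ] 353.1852258124723
top postL [583.3 394.5 178. ] 430.70196323257596
scene mark [577.3 316.  173. ] 351.97408611158073
scene ptr [624.1 313.7  54. ] 352.6648236866618
scene postR [565.8  94.3 178. ] 130.0115106155794
scene postL [583.3 393.7 178. ] 429.90781225970323
wrist mark [575.9 318.3 174. ] 354.21397891958947
wrist postL [577.8 391.2 178. ] 427.04958261724227
top [(190, 98), (193, 99), (196, 97), (199, 96), (202, 95), (205, 95), (208, 93), (211, 92), (214, 91), (217, 89), (220, 87), (223, 86), (226, 84), (229, 83), (232, 84), (235, 122), (238, 122), (241, 124), (244, 127), (247, 129), (250, 131), (253, 133), (256, 136), (259, 137), (262, 140), (265, 141), (268, 141), (271, 146), (274, 147), (277, 147), (280, 147), (283, 150), (286, 150), (289, 149), (292, 148), (295, 143), (298, 142), (301, 142), (304, 142), (307, 140), (310, 140), (313, 153), (316, 153), (319, 151), (322, 137), (325, 128), (328, 126), (331, 126), (334, 124), (337, 122), (340, 126), (343, 129), (346, 129), (349, 131), (352, 132), (355, 13
[... 1139 characters left out ...]
0, 32), (223, 30), (226, 35), (229, 34), (232, 29), (235, 32), (238, 34), (241, 34), (244, 34), (247, 44), (250, 53), (253, 51), (256, 33), (259, 30), (262, 32), (265, 34), (268, 125), (271, 161), (274, 188), (277, 188), (280, 188), (283, 186), (286, 186), (289, 186), (292, 186), (295, 184), (298, 184), (301, 185), (304, 185), (307, 184), (310, 179), (313, 216), (316, 218), (319, 217), (322, 218), (325, 186), (328, 184), (331, 182), (334, 183), (337, 184), (340, 183), (343, 183), (346, 184), (349, 183), (352, 184), (355, 184), (358, 184), (361, 183), (364, 185), (367, 182), (370, 184), (373, 182), (376, 182), (379, 182), (382, 182), (385, 184), (388, 181), (391, 104), (394, 192), (397, 195)]
```

The mark is at about (576.7,316.8), +72 from the rail's middle. Now I bring the hook over the bar.

Emit:
play_rows(rows=[[0,0,0,10,0,0,25],[0,0,0,20,0,0,25],[0,0,0,20,0,0,25],[0,0,0,20,0,0,25],[0,0,0,12,0,0,25],[0,0,0,5.5,0,0,25],[0,0,0,0,0,0,25],[0,0,0,0,0,0,25],[0,0,0,0,0,0,25]])

```text
t: 49.8
ee_pos: [566.7, 159.3, 244.5]
orientation: [-0.0, 0.032, 0.999, 0.0]
contact_force: [0.4, 0.2, -1.0]
width: 29.1
grasp_force: 69.7
```

Emit:
play_rows(rows=[[0,0,0,0,0,-8,25],[0,0,0,0,0,-12,25],[0,0,0,0,0,-10,25],[0,0,0,0,0,-6,25],[0,0,0,0,0,-4,25],[0,0,0,0,0,0,25],[0,0,0,0,0,0,25],[0,0,0,0,0,0,25]])

```text
t: 50.6
ee_pos: [567.3, 159.2, 204.8]
orientation: [0.0, 0.032, 0.999, 0.0]
contact_force: [-0.2, 0.1, -2.1]
width: 28.7
grasp_force: 69.7
```

Emit:
play_rows(rows=[[0,0,0,0,0,-2,25],[0,0,0,0,0,-2,25],[0,0,0,0,0,-1,25],[0,0,0,0,0,-1,25],[0,0,0,0,0,0,25],[0,0,0,0,0,0,25]])

```text
t: 51.2
ee_pos: [567.1, 159.1, 198.4]
orientation: [-0.0, 0.032, 0.999, 0.0]
contact_force: [-0.3, -0.3, -2.4]
width: 29.2
grasp_force: 69.7
```

Emit:
play_rows(rows=[[0,0,0,0,0,-1,25],[0,0,0,0,0,-0.5,25],[0,0,0,0,0,-0.5,25],[0,0,0,0,0,0,25]])

```text
t: 51.6
ee_pos: [567.2, 159.2, 197.0]
orientation: [0.0, 0.032, 0.999, 0.0]
contact_force: [-1.7, -0.8, 4.6]
width: 28.7
grasp_force: 70.5
```

The hook rests on the bar. Sliding along it to the mark.

Emit:
play_rows(rows=[[0,0,0,0,0,0.5,25],[0,0,0,0.3,5,0,25],[0,0,0,0.64,10,0,25],[0,0,0,0.64,10,0,25],[0,0,0,0.64,10,0,25],[0,0,0,0.64,10,0,25],[0,0,0,0.64,10,0,25],[0,0,0,0.64,10,0,25],[0,0,0,0.64,10,0,25],[0,0,0,0.64,10,0,25],[0,0,0,0.64,10,0,25],[0,0,0,0.64,10,0,25],[0,0,0,0.64,10,0,25],[0,0,0,0.64,10,0,25],[0,0,0,0.64,10,0,25],[0,0,0,0.64,10,0,25],[0,0,0,0.64,8,0,25],[0,0,0,0.3,4,0,25],[0,0,0,0,0,0,25],[0,0,0,0,0,0,25]])

```text
t: 53.6
ee_pos: [577.1, 315.5, 196.9]
orientation: [-0.0, 0.032, 0.999, -0.001]
contact_force: [-3.0, -3.7, 5.3]
width: 28.6
grasp_force: 70.6
```

Emit:
play_rows(rows=[[0,0,0,-0.2,1.3,0,25],[0,0,0,0,0,0,25],[0,0,0,0,0,0,25],[0,0,0,0,0,0,36],[0,0,0,0,0,0,50],[0,0,0,0,0,0,60],[0,0,0,0,0,0,60],[0,0,0,0,0,0,60],[0,0,0,0,0,10,60],[0,0,0,0,0,30,60],[0,0,0,0,0,45,60],[0,0,0,0,0,20,60],[0,0,0,0,-30,0,60],[0,0,0,-40,-30,0,60],[0,0,0,-40,-30,0,60],[0,0,0,-40,0,0,60],[0,0,0,-20,0,0,60],[0,0,0,0,0,0,60],[0,0,0,0,0,0,60],[0,0,0,0,0,0,60]])

```text
t: 55.6
ee_pos: [437.9, 227.3, 302.2]
orientation: [0.0, 0.032, 0.999, 0.0]
contact_force: [0.9, -0.1, 0.3]
width: 59.7
grasp_force: 0.0
```

```bash
python3 - <<'E'
from h import *
np.set_printoptions(precision=1,suppress=True)
s=ctrl.sense();print(s['t'],s['ee_pos'],s['contact_force'])
w=ctrl.grab_frame('wrist');t=ctrl.grab_frame('top');c=ctrl.grab_frame('scene')
for n,f in(('w',w),('t',t),('c',c)):
  for l,z in(('tag_grip',216.5),('tag_hook',178.5),('insert0',62)): print(n,l,[(np.round(x['point'],1),round(x['p'],2),atz(f,x['point'],z)) for x in ctrl.boxes_of(f,l)][:3])
a=cv2.resize(w['image'],(400,300),interpolation=2)
d=cv2.resize(t['image'][140:200,150:230],(400,300),interpolation=2);b=cv2.resize(c['image'][150:240,280:400],(400,300),interpolation=2)
e=cv2.resize(c['image'][110:275,60:280],(400,300),interpolation=2)
cv2.imwrite('pics/m4.png',cv2.cvtColor(np.vstack([np.hstack([a,e]),np.hstack([d,b])]),cv2.COLOR_RGB2BGR))
E
```

```text
55.6 [437.9 227.3 302.2] [ 0.9 -0.1  0.3]
w tag_grip [(array([298.3, 240.5]), 0.76, array([485.5, 274. , 216.5]))]
w tag_hook [(array([294.8, 245.5]), 0.66, array([513.3, 276.9, 178.5])), (array([205.2, 276.3]), 0.45, array([547.7, 170.6, 178.5]))]
w insert0 [(array([407. , 204.9]), 0.98, array([522.4, 470.1,  62. ])), (array([246.5,  27.1]), 0.91, array([266.1, 238.1,  62. ]))]
t tag_grip [(array([182.8, 164.1]), 0.55, array([586.6, 305.8, 216.5])), (array([345.3, 188.5]), 0.16, array([ 493.8, -211.6,  216.5]))]
t tag_hook [(array([182.4, 166.7]), 0.84, array([583.4, 313.6, 178.5]))]
t insert0 [(array([139. , 184.3]), 0.58, array([540.6, 488.8,  62. ]))]
c tag_grip [(array([333.5, 203. ]), 0.9, array([629.2, 301.2, 216.5]))]
c tag_hook [(array([331.5, 203.8]), 0.94, array([612.7, 302.7, 178.5]))]
c insert0 [(array([300.9, 133.9]), 0.7, array([305. , 226.7,  62. ])), (array([385.4, 210.9]), 0.64, array([565. , 481.1,  62. ])), (array([321.1, 149.1]), 0.6, array([360.1, 292.7,  62. ]))]
```

View pics/m4.png

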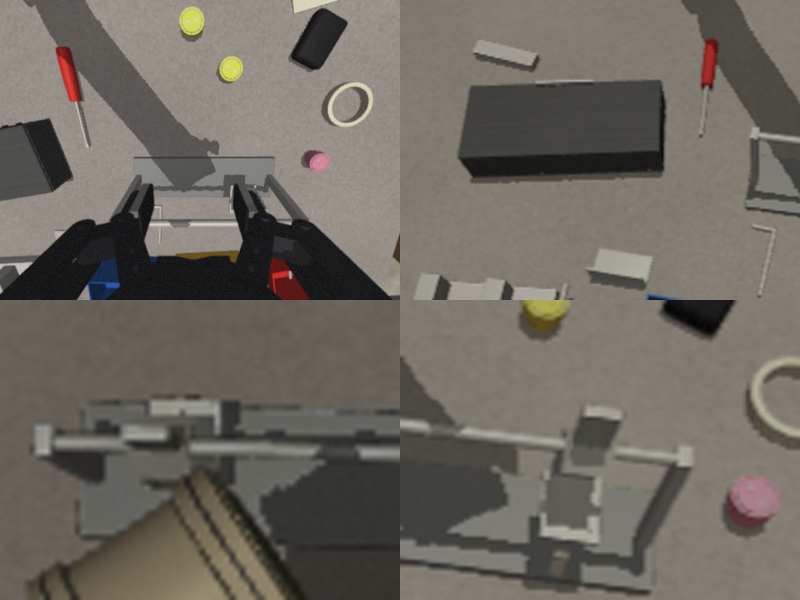

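The lid lies shut and the tag hangs upright on the bar, with its tab top at scene crop (602,411) and top crop (145,431). One last numerical check of it against the mark.

```bash
python3 - <<'E'
from h import *
np.set_printoptions(precision=1,suppress=True)
t=ctrl.grab_frame('top');c=ctrl.grab_frame('scene')
yh=np.array([.0634,.998,0])
for n,f,p in(('top tab',t,(150+146/5-.4,140+132/5-.4)),('scene tab',c,(280+202/3.333-.35,150+111/3.333-.35))):
    X=atz(f,p,231.5);print(n,X,'along',X@yh,'mark 352.7')
X=tri([(t,(150+146/5-.4,140+132/5-.4)),(c,(280+202/3.333-.35,150+111/3.333-.35))]);print(X,X@yh)
print(ctrl.sense()['contact_force'])
E
```

```text
top tab [578.7 316.1 231.5] along 352.14305085902987 mark 352.7
scene tab [577.7 316.9 231.5] along 352.8478752495078 mark 352.7
[578.5 316.2 232.9] 352.25101516713653
[-0.3 -0.2 -1.2]
```

```bash
python3 -c "
from cell import ctrl
print(ctrl.close_job())"
```

```text
the job is handed in; nothing more can be done
None
```

The job is handed in at about 56 s: all four inserts pressed home in their bores, the lid shut, and the tag hanging free on the bar within about 1 mm of the mark by camera; no verdict came back.

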